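# Hang the objective tray on the slat panel and load it

## Task

Hang the blue tray on the middle groove of the slat panel, about midway in the gap between the two grey trays: tilt its front up, feed its hook into the groove and up behind the slat, swing it down until it hangs level and flat against the panel, and let it go. Then stand the objective with the green band upright on the floor of the hung tray, setting it down gently without dropping it or tipping it over. Leave everything else where it is.

Things in the scene. Friction and masses are not known exactly. Their poses are not given: they have to be found in the camera images.
- panel: Grey slat panel, fixed upright, 420 mm wide, 264 high, 24 thick. Origin: bottom middle of its front face; x points level into the panel, y along it, z up. Three full-width grooves, mouths 16 mm high, lower edges at 75, 150 (middle one) and 225. Slat faces are 4 mm thick; behind them a groove extends 14 mm above and 10 below its mouth; its back wall is 20 mm behind the front face.
- gap (a point): On the lower edge of the middle groove's mouth, in the front face's plane, midway between the two grey trays hung there; axes as the panel. Up to 30 mm off the panel's middle. The grey trays are fixed, shaped as the blue one: near sides 85 mm either side of this point, reaching 84 mm out, side rims 25 mm below it. Pegs stick 24 mm out of the top groove, 165 mm from the panel's middle.
- tray_center (a point): Loose blue steel tray, 84 mm deep (x), 64 wide (y), 0.28 kg, standing on the bench. Point: middle, 16 mm above its underside; x to its back (hook side), -x to its front with the paper label, z up. All walls and floor 3 mm; front and sides 32 high, back plate 60 (outer face 42 mm behind this point). Sides can be pinched together over 64 mm.
- tray_lip (a point): Middle of the top edge of the tray's hook lip: 51.5 mm behind and 61 above tray_center. Hook: 3 mm steel, 44 wide; a tongue (underside 57 mm above the tray's underside) goes back 11 mm from the back plate, the lip at its end (8 mm gap to the plate) rises 20 mm above the tongue's underside. It passes the mouth at 42 to 45 degrees front-up with 2 mm to spare. Seated: sags 3 degrees.
- objective_center (a point): Objective to load: steel barrel with a green band near its top, standing on its thread, lens up, 0.18 kg, 76 mm high. Barrel 34 mm diameter from 5 to 62 mm above its foot; 26 mm thread below, nose narrowing to 22 mm above. Point: on its axis, 38 mm above its foot; z up along the axis.
- other_objective_center (a point): Bystander: same objective but with a red band, standing; point at half height (38 mm).
- oil_center (a point): Bystander: amber immersion-oil bottle with black cap, 28 mm diameter, 70 mm high, standing; point at half height.
- canister_center (a point): Bystander: white objective canister with black screw cap, 42 mm diameter, 70 mm high, standing; point at half height.
- slide_box: Bystander: orange slide box, 87 x 102 x 32 mm, lying on the bench before the foot of the panel, below the grooves; origin under its centre.
- petri: Bystander: clear petri dish with lid, 62 mm diameter, 14 mm high; origin under its centre. Behind it, beyond x = 0.80 m, fixed boxes up to 110 mm high line the back of the bench; more stand behind the panel, beyond y = -0.5 m.
- filter_cube: Bystander: black fluorescence filter cube, 40 x 36 x 45 mm; origin under its centre.
- driver: Bystander: grey screwdriver, 150 mm long, lying on the bench before the white microscope; origin under its middle. The microscope is fixed, on the left: all of it lies beyond x = 0.55 and y = 0.43 m, its black stage 250 mm high.
There are look-alikes about, which are no part of the job. What is shaped like the part that bears objective_center but turquoise or yellow is not meant. Of the things that look like the part that bears tray_center, take the one that is nearest to the robot's base at the start.

How it is judged:
On the way, in this order (a step that is already met when the one before it is completed fails the run):
1. the blue tray hangs seated on the middle groove in the gap, let go (x of tray_lip in the frame of gap between 0.003 and 0.019 m and y of tray_lip in the frame of gap between -0.03 and 0.03 m and z of tray_lip in the frame of gap between 0.0175 and 0.025 m and angle between the x axis of tray_center and the x axis of gap, either way round below 0.11 rad and angle between tray_center's own z axis and vertical below 0.11 rad and contact force between the fingers and tray below 0.2 N), for 0.3 s.
2. the green-banded objective stands in the hung tray, let go (all of step 1 and x of objective_center in the frame of tray_center between -0.026 and 0.026 m and y of objective_center in the frame of tray_center between -0.017 and 0.017 m and z of objective_center in the frame of tray_center between 0.019 and 0.031 m and angle between objective_center's own z axis and vertical below 0.17 rad and contact force between the fingers and objective below 0.2 N), for 0.3 s.
At the end, for the whole second after the job is handed in: Blue tray on the middle groove within 30 mm of mid-gap, lip 1.5 mm or more up behind the slat, tongue on the groove's edge, level and square within 6 degrees; green-banded objective on its floor, upright within 10 degrees; both released and at rest (all of step 2 and linear speed of each of tray, objective below 0.02 m/s); the robot touches nothing.
It fails at once if a bystander is moved by more than 30 mm or knocked over (distance of any of other_objective_center, oil_center, canister_center, slide_box, petri, filter_cube, driver from where it was at the start of the episode above 0.03 m or angle between any of other_objective_center, oil_center, canister_center's own z axis and vertical above 0.6 rad).
It fails at once if the objective is tipped over (beyond 50 degrees) (angle between objective_center's own z axis and vertical above 0.87 rad).
It fails at once if the objective is dropped (falls free faster than 0.5 m/s, about 13 mm) (linear speed of objective above 0.5 m/s and contact force between the fingers and objective below 0.05 N).
It also fails if it takes over 64 s, if anything falls off the work surface, if the arm or the gripper's body presses on something with over 40 N, if the wrist force passes 120 N, or if a joint passes its speed limit or range.

## Robot

A 7-joint arm with a two-finger parallel gripper is mounted at the origin on the work surface. World frame = base frame: x ahead of the robot, y to its left, z up, the work surface at z = 0. Lengths are in m, angles in rad, forces in N, time in s.
With the tool pointing down it reaches from about 0.35 to 0.9 m from the base axis. Payload 8.1 kg.
Tool frame: the origin (TCP) lies at the very end of the fingers, on their centre line; the grasp point (between the pads) lies 19 mm behind it (grip_point_offset is the distance from the TCP to the grasp point, in m); z points along the fingers, x is the direction in which the jaws open and shut, and the axes are right-handed (so a half turn about z gives the same grasp; the last joint's range is limited). The gripper opens to 92 mm and grips with 3 to 60 N. Pads are 19 mm wide; open, the fingers measure 130 mm over their backs; the gripper's body (75 mm by 190 mm) begins 47 mm behind the grasp point.
Start: joints at [1.046, 0.434, 0.025, 1.573, -0.012, 1.134, -0.075], TCP at [0.256, -0.57, 0.227] pointing down, gripper open.
Joint ranges: [-2.62, 2.62], [-0.44, 2.09], [-1.27, 1.32], [0.08, 2.57], [-1.32, 4.46], [0.12, 2], [-2.74, 2.74]. Speed limits (rad/s): [2.22, 2.22, 3.01, 3.01, 3.14, 3.14, 3.14].

## Interface

Orientations are given as a rotation vector (axis times angle).
In Python, from cell import observe, get_image, camera_model, sign_off, grip_point_offset gives the robot as it stands.
- The arm moves only by the tool play_rows, never from a script. Its argument "rows" is a list of rows, each a list of 7 numbers: the shift along the tool's x, y, z as a fraction of full scale, then the turn, a rotation vector about the tool's x, y, z as a fraction of full scale, then the closure, from -1 (fully open) to 1 (shut). A call has 1 to 5 rows; each row shifts and turns the pose as measured when the row begins, along the tool's axes as they then stand; what a row does not reach is not made up. Full scale, the value 1, is 0.15 m for a shift and 0.5 rad for a turn. A row lasts 1/10 s, in which the tool goes at most 50 mm and 8.59 degrees, less where a joint would pass 70% of its speed; a pose out of reach is approached as far as the arm can. A call with a number of a shift or a turn outside -1 to 1 is refused whole. A call with a gripper value outside its range is refused whole. The fingers move at their own pace and stop on an object; "force" is the grip in N (left out, the last holds). Time passes only in rows, so rows that do not move let the fingers close. It gives the time, the measured TCP pose, the force and the opening at its end, in the units of the state.
- observe(): the state, without advancing time (a new reading comes with each control period).
- get_image(name): name is "scene" or "top"; returns the picture (420x560x3 uint8, blue, green, red); there is no depth.
- camera_model(name): a dict with "K" (3x3 intrinsics, pixels), "R" (3x3) and "t" (3): a world point X has camera coordinates R X + t. Camera axes: x right, y down, z forward; pixel columns grow to the right and rows downward; lengths in m; the calibration is good to about 2 mm. A picture is of the moment at which its call begins. camera_model takes no time and is no camera call.
- sign_off(): hands the job in, once; it reports no verdict.
The state is a dict: "clock": time; "joints": joint angles; "dq": joint speeds; "joint_efforts": joint torques, N m; "position": TCP position; "ee_rot": TCP orientation; "force": force on the tool from outside, world axes, zero at the start; "ft_torque": the same for the moment, N m; "width": opening from 0.0 (shut) to 1.0 (fully open).
Only numpy, scipy, OpenCV 4.12 (cv2) and the standard library are available. Lean on these libraries where they do the work, as an engineer would, in place of code of your own. Each camera call takes 0.05 s, during which the arm holds its last target.

## Working session

There is one attempt and no reset: what is moved stays moved. The work goes in short steps, Python scripts to look and compute and a tool call to move; the robot and the scene stay as the last step left them, time stands still between calls to the robot, and variables do not carry over. Pictures are saved under pics/ and viewed, and the job is handed in when it is done.

Besides the shell and the picture viewer there is one more tool, called after "Emit:" as a command line: name --pt "numbers of a row" for each row, then --argument value for the rest. play_rows: Moves the arm, as the interface text tells. Its arguments: {"type":"object","properties":{"rows":{"type":"array","items":{"type":"array","items":{"type":"number"}}},"force":{"type":"number"}},"required":["rows"]}

```bash
ls -la; mkdir -p pics; python3 - <<'E'
from cell import *
import cv2
print(observe()); print(grip_point_offset)
for n in("scene","top"):
    cv2.imwrite(f"pics/{n}0.png",get_image(n)); print(n,camera_model(n))
E
```

```text
total 12
drwxr-xr-x  3 agent agent 4096 Dec  6 20:02 .
drwxr-xr-x 23 root  root  4096 Dec  6 20:02 ..
drwxr-xr-x  2 agent agent 4096 Dec  6 20:02 pics
{'clock': 0.0, 'joints': array([ 1.04641353,  0.43518657,  0.02494988,  1.57406447, -0.01159197,
        1.13399217, -0.07507411]), 'dq': array([-0.00109713, -0.00047871, -0.00101414, -0.0004418 ,  0.00207043,
       -0.00104908, -0.00038224]), 'joint_efforts': array([-1.67506430e-03, -6.67842793e+01,  9.84719731e-01, -3.14457929e+01,
       -6.04147674e-02,  4.28659644e-02,  2.25358858e-04]), 'position': array([ 0.25562507, -0.5697951 ,  0.22597994]), 'ee_rot': array([-2.63663612e+00,  1.70685009e+00,  2.09173504e-03]), 'force': array([-0.64919006,  0.340213  ,  0.08666686]), 'ft_torque': array([-0.02241665,  0.01857349, -0.02994212]), 'width': 1.0007777844650076}
0.0188
scene {'K': array([[448.90372297,   0.        , 282.34206694],
       [  0.        , 448.90372297, 212.83558432],
       [  0.        ,   0.        ,   1.        ]]), 'R': array([[ 0.57514657,  0.8178346 , -0.01878802],
       [ 0.57999954, -0.42386899, -0.69565481],
       [-0.57689423,  0.38920643, -0.71813049]]), 't': array([-0.34303668, -0.26327589,  1.34131667])}
top {'K': array([[444.32562228,   0.        , 275.7201297 ],
       [  0.        , 444.32562228, 203.3857663 ],
       [  0.        ,   0.        ,   1.        ]]), 'R': array([[ 9.25965287e-04, -9.99979307e-01,  6.36611158e-03],
       [-9.87866036e-01, -1.90340529e-03, -1.55296720e-01],
       [ 1.55305624e-01, -6.14506604e-03, -9.87847357e-01]]), 't': array([-0.01436218,  0.61215298,  1.04257804])}
```

View pics/scene0.png

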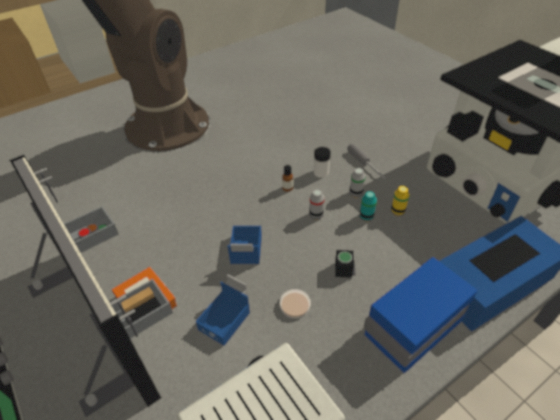

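View pics/top0.png

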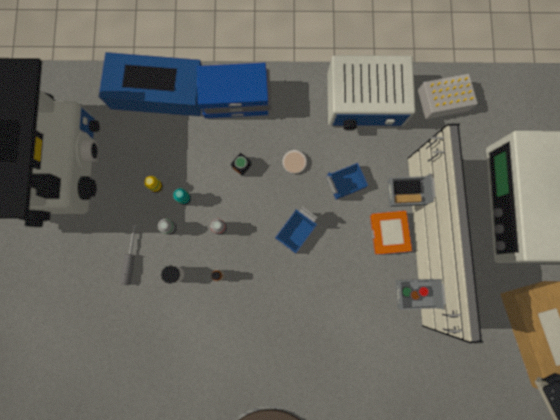

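```bash
python3 - <<'E'
import cv2
s=cv2.imread("pics/scene0.png");t=cv2.imread("pics/top0.png")
cv2.imwrite("pics/s_z1.png",cv2.resize(s[130:350,180:430],None,fx=3,fy=2.7,interpolation=cv2.INTER_CUBIC)[:600,:800])
cv2.imwrite("pics/s_z2.png",cv2.resize(s[140:410,0:260],None,fx=2.2,fy=2.2,interpolation=cv2.INTER_CUBIC))
cv2.imwrite("pics/t_z1.png",cv2.resize(t[130:290,110:370],None,fx=3,fy=3,interpolation=cv2.INTER_CUBIC))
cv2.imwrite("pics/t_z2.png",cv2.resize(t[120:345,260:490],None,fx=2.6,fy=2.6,interpolation=cv2.INTER_CUBIC))
E
```

```text
(no output)
```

View pics/s_z1.png

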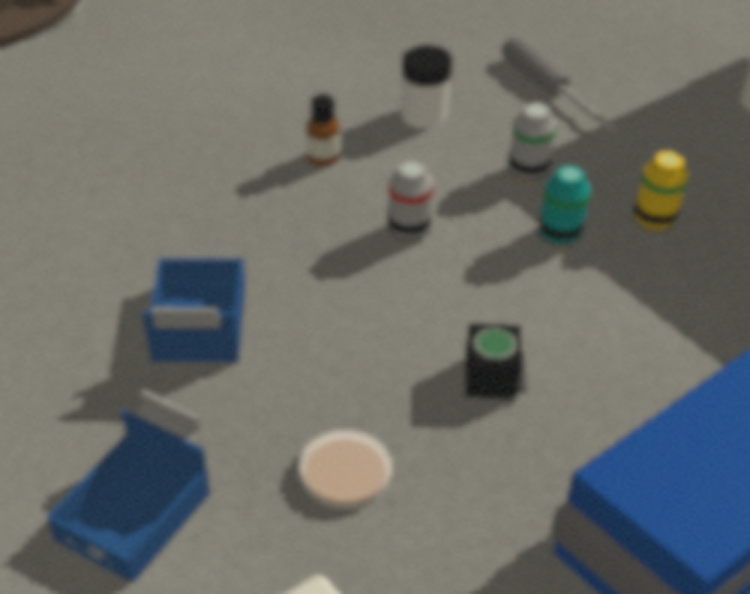

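View pics/s_z2.png

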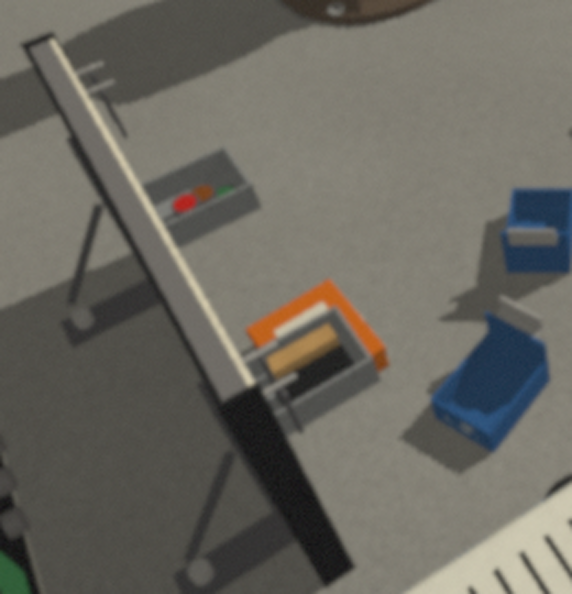

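View pics/t_z1.png

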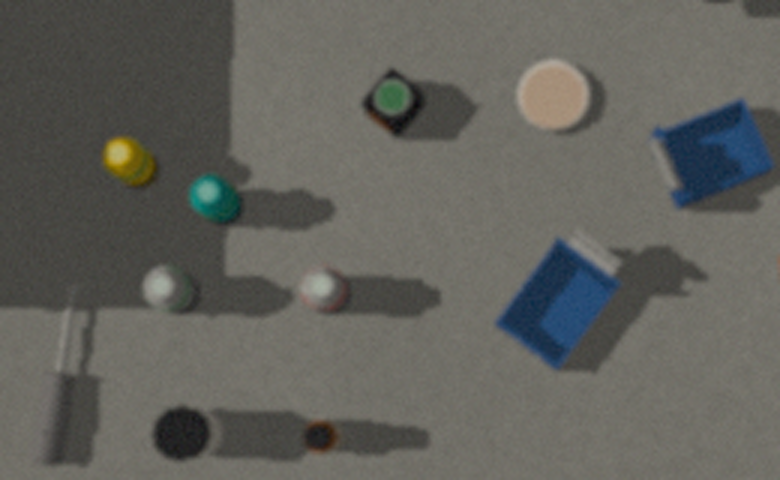

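View pics/t_z2.png

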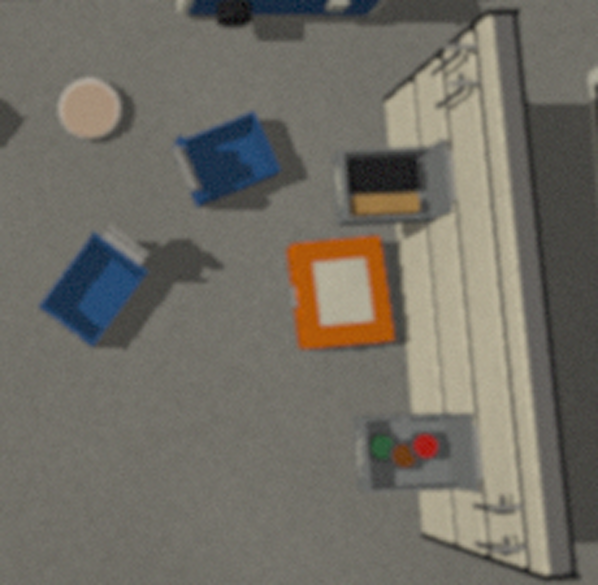

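```bash
cat > h.py <<'E'
import numpy as np, cv2
from cell import camera_model
CM={n:camera_model(n) for n in("scene","top")}
def ray(n,u,v):
    c=CM[n];o=-c["R"].T@c["t"];d=c["R"].T@np.linalg.inv(c["K"])@np.array([u,v,1.]);return o,d/np.linalg.norm(d)
def onz(n,uv,z):
    o,d=ray(n,*uv);return o+d*(z-o[2])/d[2]
def proj(n,X):
    c=CM[n];p=c["K"]@(c["R"]@np.asarray(X,float)+c["t"]);return p[:2]/p[2]
def tri(a,b):
    A=[];y=[]
    for n,uv in(("scene",a),("top",b)):
        o,d=ray(n,*uv);P=np.eye(3)-np.outer(d,d);A.append(P);y.append(P@o)
    X=np.linalg.lstsq(np.vstack(A),np.hstack(y),rcond=None)[0]
    res=[np.linalg.norm(A[i]@X-y[i]) for i in(0,1)]
    return X,res
E
python3 - <<'E'
from h import *
s=cv2.imread("pics/scene0.png");t=cv2.imread("pics/top0.png")
def crop(im,x0,y0,x1,y1,k,name):
    o=cv2.resize(im[y0:y1,x0:x1],None,fx=k,fy=k,interpolation=cv2.INTER_CUBIC)
    for x in range(x0-x0%10+10,x1,10): cv2.putText(o,str(x),(int((x-x0+.5)*k),8),0,.35,(0,255,255),1); cv2.line(o,(int((x-x0+.5)*k),10),(int((x-x0+.5)*k),16),(0,255,255),1)
    for y in range(y0-y0%10+10,y1,10): cv2.putText(o,str(y),(0,int((y-y0+.5)*k)),0,.35,(0,255,255),1); cv2.line(o,(22,int((y-y0+.5)*k)),(28,int((y-y0+.5)*k)),(0,255,255),1)
    cv2.imwrite(name,o)
crop(t,270,195,330,260,9,"pics/tA.png")
crop(s,215,215,280,275,9,"pics/sA.png")
crop(t,390,115,490,350,2.5,"pics/tP.png")
crop(t,385,160,485,320,3.7,"pics/tP2.png")
crop(s,0,145,190,410,2.2,"pics/sP.png")
b,g,r=[t[...,i].astype(int) for i in range(3)]
m=((b>r+35)&(b>g+15)).astype('uint8')
n,l,st,ce=cv2.connectedComponentsWithStats(m)
for i in range(1,n):
    if st[i,4]>100: 
        c=cv2.minAreaRect(np.argwhere(l==i)[:,::-1].astype(np.float32)); print(st[i],ce[i],c)
        h=cv2.findContours((l==i).astype('uint8'),0,2)[0][0]
        if 500<st[i,4]<3000: print(cv2.approxPolyDP(cv2.convexHull(h),2.0,True)[:,0].tolist(), onz("top",ce[i],.02))
E
```

```text
[ 100   53  168   62 6757] [185.53914459  84.27734202] ((184.01771545410156, 85.73452758789062), (167.62791442871094, 56.00900650024414), 3.814075469970703)
[202 110  30   8 102] [216.2745098  114.61764706] ((216.26356506347656, 114.70681762695312), (28.941499710083008, 6.534032344818115), 6.115502834320068)
[335 115  73  10 417] [370.05995204 118.71223022] ((371.0, 119.5), (72.0, 9.0), 0.0)
[328 164  40  35 769] [348.22626788 180.08712614] ((346.6379089355469, 179.8448486328125), (26.554433822631836, 34.72502899169922), 68.1985855102539)
[[357, 164], [367, 184], [336, 198], [328, 173]] [ 0.6768448  -0.19787045  0.02      ]
[276 210  40  43 893] [295.5643897  230.95296753] ((295.7599792480469, 230.82000732421875), (25.39999771118164, 35.599998474121094), 36.869895935058594)
[[297, 210], [315, 225], [295, 252], [276, 236]] [ 0.54705134 -0.06322217  0.02      ]
```

View pics/tA.png

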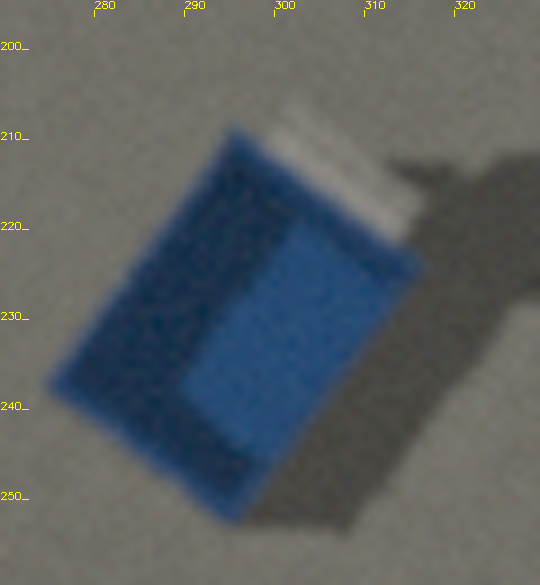

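View pics/sA.png

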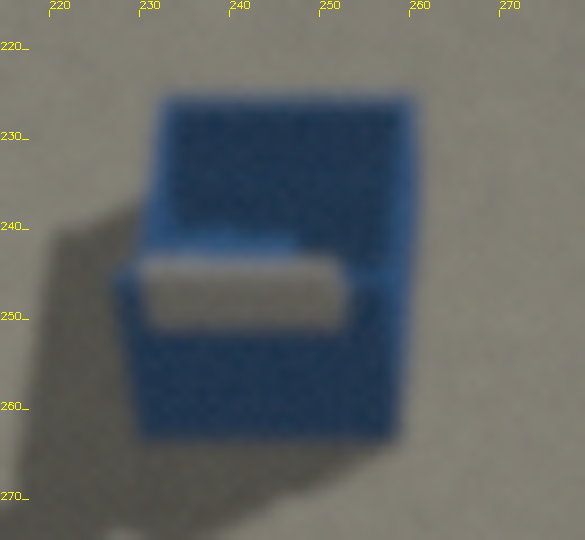

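View pics/tP.png

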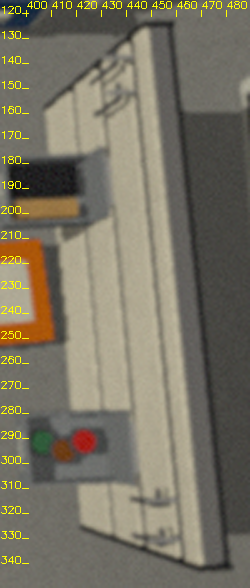

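View pics/tP2.png

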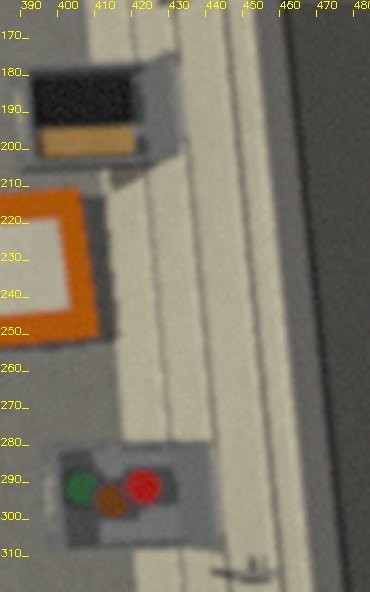

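View pics/sP.png

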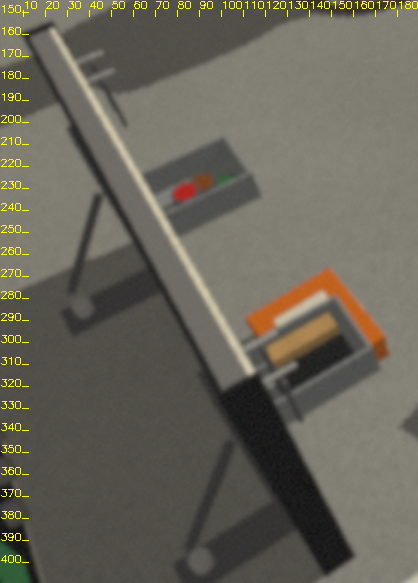

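```bash
python3 - <<'E'
from h import *
t=cv2.imread("pics/top0.png");s=cv2.imread("pics/scene0.png")
P={k:onz("top",uv,z) for k,uv,z in[("fl",(275.1,237.1),.032),("fr",(295.3,252.5),.032),("bl",(295.4,208.9),.06),("br",(316.7,224.3),.06)]}
for k,v in P.items():print(k,v.round(4))
n=np.linalg.norm
print("w",n(P["fl"]-P["fr"]),n(P["bl"]-P["br"]),"d",n((P["fl"]-P["bl"])[:2]),n((P["fr"]-P["br"])[:2]))
c=sum(P.values())/4; d=(P["bl"]+P["br"]-P["fl"]-P["fr"])/2
print("center",c[:2],"az",np.arctan2(d[1],d[0]))
# scene check: front rim corners z=.032 and bottom back corners z=0
for uv,z in[((231.9+.6,225.2),.032),((259.7,225.2),.032),((229.8,263.0),0),((258.2,263.0),0)]: print("scene",onz("scene",uv,z).round(4))
# panel top front edge in top img
g=cv2.GaussianBlur(cv2.cvtColor(t,cv2.COLOR_BGR2GRAY),(0,0),1).astype(float)
pts=[]
for v in range(135,330,3):
    u0=450+(v-130)*23/206.
    us=np.arange(int(u0-7),int(u0+9)); gr=np.diff(g[v,us]); i=gr.argmin()
    if 0<i<len(gr)-1:
        a,b,cc=gr[i-1],gr[i],gr[i+1]; pts.append((us[i]+.5+.5*(a-cc)/(a-2*b+cc),v))
pts=np.array(pts); p=np.polyfit(pts[:,1],pts[:,0],1); r=pts[:,0]-np.polyval(p,pts[:,1]); k=abs(r)<1; p=np.polyfit(pts[k,1],pts[k,0],1); print(k.sum(),len(k),p,r[k].std())
for v in(125,200,270,338): print(onz("top",(np.polyval(p,v),v),.264).round(4))
# scene: cream strip outer boundary? print colour profile
for v in(200,250,290): print(v,[tuple(x) for x in s[v,int(10+(v-150)*.56)+10:int(10+(v-150)*.56)+40:2].tolist()])
E
```

```text
fl [ 0.5307 -0.0121  0.032 ]
fr [ 0.493  -0.0616  0.032 ]
bl [ 0.5968 -0.0611  0.06  ]
br [ 0.5594 -0.1122  0.06  ]
w 0.0621925304404446 0.06334938939514372 d 0.08230535570232526 0.08347655115354274
center [ 0.54499303 -0.06177982] az -0.6441224916929995
scene [ 0.4935 -0.0639  0.032 ]
scene [ 0.5296 -0.0144  0.032 ]
scene [ 0.559  -0.1132 -0.    ]
scene [ 0.5953 -0.0632  0.    ]
65 65 [1.03212366e-01 4.36172662e+02] 0.05948220199466017
[ 0.7394 -0.3627  0.264 ]
[ 0.5856 -0.3688  0.264 ]
[ 0.4493 -0.3742  0.264 ]
[ 0.323  -0.3792  0.264 ]
200 [(165, 193, 201), (132, 150, 155), (114, 125, 128), (103, 110, 113), (79, 83, 85), (107, 117, 120), (113, 123, 127), (114, 125, 129), (114, 125, 128), (113, 122, 127), (113, 123, 128), (115, 124, 127), (115, 125, 128), (116, 126, 128), (116, 126, 129)]
250 [(158, 182, 192), (138, 159, 166), (89, 95, 95), (78, 83, 83), (85, 90, 91), (97, 104, 106), (109, 118, 120), (115, 126, 128), (114, 123, 126), (114, 125, 127), (114, 125, 128), (113, 125, 128), (115, 125, 130), (114, 123, 127), (114, 124, 128)]
290 [(141, 161, 167), (166, 195, 203), (139, 159, 165), (114, 125, 128), (115, 124, 128), (116, 127, 129), (109, 121, 129), (69, 100, 156), (33, 97, 187), (28, 98, 190), (33, 98, 191), (26, 97, 189), (32, 98, 190), (93, 132, 193), (154, 180, 199)]
```

```bash
python3 - <<'E'
from h import *
s=cv2.imread("pics/scene0.png");t=cv2.imread("pics/top0.png")
for n in CM: print(n,(-CM[n]["R"].T@CM[n]["t"]).round(3))
for X in [(.7394,-.3627,.264),(.5856,-.3688,.264),(.323,-.3792,.264),(.7394,-.3627,0)]: print(X,proj("scene",X).round(1))
def prof(im,p,q,n):
    return [im[int(round(y)),int(round(x))].tolist() for x,y in np.linspace(p,q,n)]
g=cv2.GaussianBlur(s,(0,0),.7).sum(2).astype(float)/3
# sample normal to projected edge in scene
pa=[]
for x in np.arange(.36,.72,.03):
    y=-.3792+(x-.323)*(.0165/.4164)
    c=proj("scene",(x,y,.264)); d=proj("scene",(x,y+.02,.264))-c; d/=np.linalg.norm(d)
    ss=np.arange(-8,12,.5); pts=c+ss[:,None]*d
    v=cv2.remap(g.astype(np.float32),pts[:,0].astype(np.float32)[None],pts[:,1].astype(np.float32)[None],1)[0]
    gr=np.gradient(v); i=gr.argmax(); j=gr.argmin(); 
    print(round(x,2),c.round(1),"rise",ss[i],"fall",ss[j], onz("scene",pts[i],.264).round(4), v[::4].astype(int))
E
```

```text
scene [ 1.124 -0.353  0.774]
top [ 0.443 -0.007  1.125]
(0.7394, -0.3627, 0.264) [113.7 317.1]
(0.5856, -0.3688, 0.264) [ 72.9 245.7]
(0.323, -0.3792, 0.264) [ 23.1 158.6]
(0.7394, -0.3627, 0) [157.9 398.1]
0.36 [ 29.  168.9] rise -1.5 fall 2.5 [ 0.36   -0.3801  0.264 ] [105 107 107 122 164 136  84  77  76  77]
0.39 [ 34.  177.7] rise -1.0 fall 2.5 [ 0.39   -0.3781  0.264 ] [105 106 107 121 162 137  85  73  68  73]
0.42 [ 39.2 186.8] rise -1.0 fall 2.5 [ 0.42   -0.3769  0.264 ] [106 106 106 122 166 161 115  87  67  72]
0.45 [ 44.7 196.4] rise -1.0 fall 2.0 [ 0.45   -0.3757  0.264 ] [106 106 107 122 166 161 127 104  81 106]
0.48 [ 50.4 206.4] rise -1.0 fall 2.5 [ 0.48   -0.3745  0.264 ] [107 107 106 120 166 166 129 120 118 121]
0.51 [ 56.4 216.9] rise -1.0 fall 3.0 [ 0.51   -0.3732  0.264 ] [106 106 107 121 165 166 130 123 124 124]
0.54 [ 62.7 227.9] rise -1.0 fall 3.0 [ 0.54  -0.372  0.264] [106 106 107 119 162 156  99  79  78  79]
0.57 [ 69.3 239.4] rise -1.0 fall 2.5 [ 0.57   -0.3708  0.264 ] [106 107 107 120 165 168 127 115 110  93]
0.6 [ 76.2 251.6] rise -0.5 fall 3.0 [ 0.6    -0.3689  0.264 ] [106 107 107 118 157 157 100  80  80  80]
0.63 [ 83.5 264.3] rise -1.0 fall 3.0 [ 0.63   -0.3683  0.264 ] [107 106 108 118 159 170 135 121 121 122]
0.66 [ 91.2 277.8] rise -0.5 fall 3.5 [ 0.66   -0.3665  0.264 ] [106 106 107 117 162 180 140 123 122 123]
0.69 [ 99.3 292. ] rise -1.0 fall 3.5 [ 0.69   -0.3659  0.264 ] [107 107 107 116 159 177 138 122 122 121]
```

```bash
python3 - <<'E'
from h import *
for v in(177,205.4,280.3,307.3): print(v,onz("top",(415,v),.125).round(4))
t=cv2.imread("pics/top0.png"); o=cv2.resize(t[160:320,385:465],None,fx=5,fy=5,interpolation=cv2.INTER_CUBIC)
for v in range(170,320,10): cv2.putText(o,str(v),(0,int((v-160+.5)*5)),0,.35,(0,255,255),1)
cv2.imwrite("pics/tP3.png",o[60:]) 
s=cv2.imread("pics/scene0.png")
# objective: green
hsv=cv2.cvtColor(s,cv2.COLOR_BGR2HSV)
for im,x0,y0,x1,y1,nm in((t,150,205,240,245,"to"),(s,300,160,380,220,"so")):
    o=cv2.resize(im[y0:y1,x0:x1],None,fx=8,fy=8,interpolation=cv2.INTER_CUBIC)
    for x in range(x0+10,x1,10): cv2.putText(o,str(x),(int((x-x0+.5)*8),8),0,.35,(0,255,255),1)
    for y in range(y0+5,y1,5): cv2.putText(o,str(y),(0,int((y-y0+.5)*8)),0,.35,(0,255,255),1)
    cv2.imwrite(f"pics/{nm}.png",o)
E
```

```text
177 [ 0.6622 -0.3339  0.125 ]
205.4 [ 0.596  -0.3308  0.125 ]
280.3 [ 0.4276 -0.3227  0.125 ]
307.3 [ 0.369  -0.3199  0.125 ]
```

View pics/tP3.png

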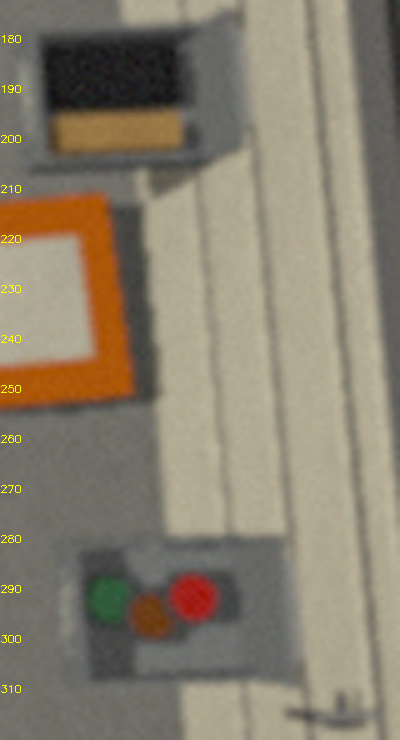

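View pics/to.png

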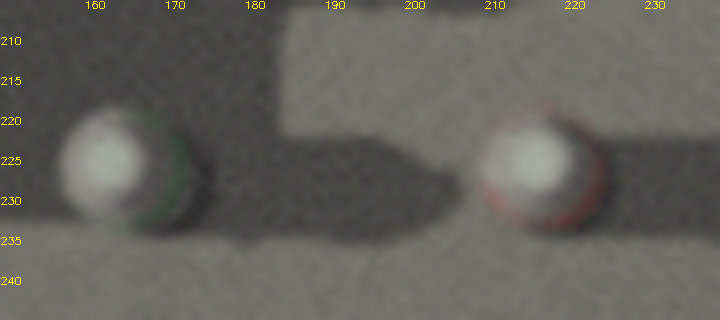

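View pics/so.png

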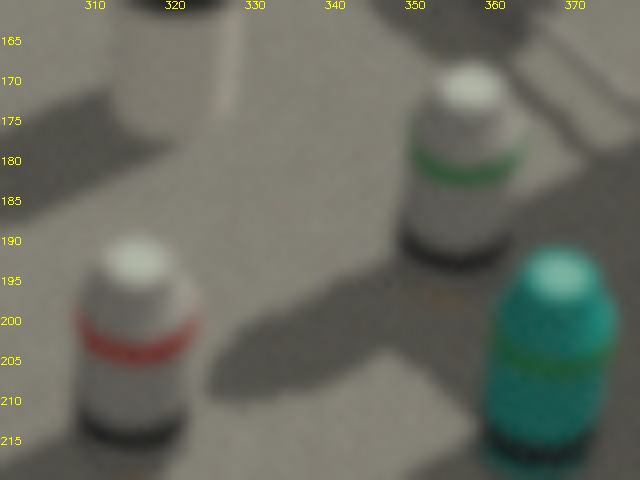

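```bash
cat > plan.py <<'E'
import numpy as np
from scipy import ndimage
from scipy.sparse import coo_matrix
from scipy.sparse.csgraph import dijkstra
# panel solids signed distance via EDT on 0.1 mm raster  X -130..24, Z -130..60
res=.1;X0,Z0=-130,-140
xs=np.arange(X0,26,res);zs=np.arange(Z0,70,res)
XX,ZZ=np.meshgrid(xs+res/2,zs+res/2,indexing='ij')
sol=(XX>=0)
sol&=~((XX>=0)&(XX<=4)&(ZZ>=0)&(ZZ<=16))
sol&=~((XX>=4)&(XX<=20)&(ZZ>=-10)&(ZZ<=30))
D=ndimage.distance_transform_edt(~sol)*res-ndimage.distance_transform_edt(sol)*res
def edge(b0,b1,u0,u1,s=.5):
    b=np.arange(b0,b1+1e-9,s);u=np.arange(u0,u1+1e-9,s)
    return np.vstack([np.c_[b,0*b+u0],np.c_[b,0*b+u1],np.c_[0*u+b0,u],np.c_[0*u+b1,u]])
P=np.vstack([edge(39,42,-16,44),edge(42,53,41,44),edge(50,53,41,61)])
H=np.array([46,42.])  # hook reference
def clear(hx,hz,th):
    c,s=np.cos(th),np.sin(th);q=P-H
    x=hx+c*q[:,0]+s*q[:,1];z=hz-s*q[:,0]+c*q[:,1]
    i=np.clip(((x-X0)/res).astype(int),0,len(xs)-1);j=np.clip(((z-Z0)/res).astype(int),0,len(zs)-1)
    return D[i,j].min()
def center(hx,hz,th):
    c,s=np.cos(th),np.sin(th);return np.array([hx-c*H[0]-s*H[1],hz+s*H[0]-c*H[1]])
if __name__=="__main__":
    hxs=np.arange(-28,8,.5);hzs=np.arange(-10,20,.5);ths=np.arange(-1,50,1.)
    C=np.array([[[clear(a,b,np.radians(t)) for t in ths] for b in hzs] for a in hxs])
    np.save("C.npy",C)
    idx=np.arange(C.size).reshape(C.shape)
    R=[];Cc=[];W=[]
    for d in [(1,0,0),(0,1,0),(0,0,1),(1,1,0),(1,-1,0),(1,0,1),(1,0,-1),(0,1,1),(0,1,-1),(1,1,1),(1,1,-1),(1,-1,1),(1,-1,-1)]:
        sa=tuple(slice(0,n-k) if k>=0 else slice(-k,n) for n,k in zip(C.shape,d));sb=tuple(slice(k,n) if k>=0 else slice(0,n+k) for n,k in zip(C.shape,d))
        a,b=idx[sa].ravel(),idx[sb].ravel();m=np.minimum(C.ravel()[a],C.ravel()[b]);k=m>.2
        L=np.hypot(np.hypot(d[0]*.5,d[1]*.5),d[2]*.7)
        R.append(a[k]);Cc.append(b[k]);W.append(L/np.minimum(m[k],3)**3)
    G=coo_matrix((np.hstack(W),(np.hstack(R),np.hstack(Cc))),shape=(C.size,)*2).tocsr()
    st=idx[0,20,list(ths).index(43)]
    print("start clear",C.ravel()[st])
    dist,pr=dijkstra(G,directed=False,indices=st,return_predecessors=True)
    # seated: tongue underside (u=41) at Z=0 theta 3: goal slightly above
    for hz in (1.5,2,2.5,3):
      for hx in (1,1.5,2,2.5,3,3.5,4):
        for t in(3,5):
          g=idx[np.argmin(abs(hxs-hx)),np.argmin(abs(hzs-hz)),list(ths).index(t)]
          if np.isfinite(dist[g]): print(hx,hz,t,C.ravel()[g].round(2),round(dist[g],1))
    g=min((idx[i,j,k] for i in range(len(hxs)) for j in range(len(hzs)) for k in [list(ths).index(4)] if hxs[i]>0 and .5<=hzs[j]<=3),key=lambda q:dist[q])
    path=[]
    while g>=0: path.append(g);g=pr[g]
    for q in path[::-1]:
        i,j,k=np.unravel_index(q,C.shape);print(hxs[i],hzs[j],ths[k],"clr",C[i,j,k].round(2),"ctr",center(hxs[i],hzs[j],np.radians(ths[k])).round(1))
E
python3 plan.py
```

```text
start clear 12.149485585818027
1 1.5 3 0.4 11.2
1 1.5 5 0.3 22.2
1.5 1.5 3 0.4 11.1
1.5 1.5 5 0.3 22.1
2 1.5 3 0.4 11.2
2 1.5 5 0.4 11.1
2.5 1.5 3 0.5 7.2
2.5 1.5 5 0.4 11.1
3 1.5 3 0.5 7.4
3 1.5 5 0.5 7.2
3.5 1.5 3 0.5 9.1
3.5 1.5 5 0.5 8.1
1 2 3 0.9 3.4
1 2 5 0.8 3.6
1.5 2 3 0.9 3.3
1.5 2 5 0.8 3.6
2 2 3 0.9 3.3
2 2 5 0.9 3.3
2.5 2 3 1.0 3.2
2.5 2 5 0.9 3.3
3 2 3 1.0 3.4
3 2 5 1.0 3.2
3.5 2 3 0.67 5.1
3.5 2 5 0.8 4.1
4 2 5 0.3 22.6
1 2.5 3 1.4 2.7
1 2.5 5 1.26 2.7
1.5 2.5 3 1.4 2.6
1.5 2.5 5 1.3 2.6
2 2.5 3 1.4 2.7
2 2.5 5 1.39 2.6
2.5 2.5 3 1.49 2.7
2.5 2.5 5 1.4 2.6
3 2.5 3 1.2 3.0
3 2.5 5 1.3 2.7
3.5 2.5 3 0.7 4.4
3.5 2.5 5 0.8 3.7
4 2.5 5 0.3 22.2
1 3 3 1.73 2.5
1 3 5 1.75 2.4
1.5 3 3 1.9 2.5
1.5 3 5 1.8 2.4
2 3 3 1.9 2.5
2 3 5 1.87 2.4
2.5 3 3 1.7 2.5
2.5 3 5 1.8 2.4
3 3 3 1.2 2.8
3 3 5 1.3 2.7
3.5 3 3 0.7 4.3
3.5 3 5 0.8 3.6
4 3 5 0.3 22.1
-28.0 0.0 43.0 clr 12.15 ctr [-90.3   0.7]
-27.5 0.0 43.0 clr 11.74 ctr [-89.8   0.7]
-27.0 0.0 43.0 clr 11.34 ctr [-89.3   0.7]
-26.5 0.0 43.0 clr 10.95 ctr [-88.8   0.7]
-26.0 0.0 43.0 clr 10.56 ctr [-88.3   0.7]
-25.5 0.0 43.0 clr 10.19 
[... 2700 characters left out ...]
20.0 clr 3.09 ctr [-58.1 -17.2]
0.0 6.0 19.0 clr 3.42 ctr [-57.2 -18.7]
0.0 6.0 18.0 clr 3.36 ctr [-56.7 -19.7]
0.0 6.0 17.0 clr 3.14 ctr [-56.3 -20.7]
0.5 5.5 16.0 clr 3.35 ctr [-55.3 -22.2]
0.5 5.5 15.0 clr 3.4 ctr [-54.8 -23.2]
0.5 5.5 14.0 clr 3.2 ctr [-54.3 -24.1]
1.0 5.0 13.0 clr 3.28 ctr [-53.3 -25.6]
1.0 5.0 12.0 clr 3.3 ctr [-52.7 -26.5]
1.0 5.0 11.0 clr 3.24 ctr [-52.2 -27.5]
1.0 5.0 10.0 clr 3.03 ctr [-51.6 -28.4]
1.5 4.5 9.0 clr 3.13 ctr [-50.5 -29.8]
1.5 4.5 8.0 clr 3.13 ctr [-49.9 -30.7]
1.5 4.5 7.0 clr 2.96 ctr [-49.3 -31.6]
1.5 4.0 6.0 clr 2.73 ctr [-48.6 -33. ]
1.5 4.0 5.0 clr 2.6 ctr [-48.  -33.8]
1.5 3.5 4.0 clr 2.35 ctr [-47.3 -35.2]
1.5 3.0 4.0 clr 1.87 ctr [-47.3 -35.7]
```

```bash
python3 - <<'E'
from h import *
from cell import observe
from scipy.spatial.transform import Rotation as R
X,r=tri((356.3,170.8),(161.5,224.7));print("objtop",X.round(4),r, onz("top",(161.5,224.7),.076).round(4), onz("scene",(356.3,170.8),.076).round(4))
o=observe();print(R.from_rotvec(o["ee_rot"]).as_matrix().round(3))
E
```

```text
objtop [0.5535 0.2531 0.0741] [np.float64(0.005133143064264792), np.float64(0.005133143064265307)] [0.5561 0.2571 0.076 ] [0.5534 0.2462 0.076 ]
[[ 0.409 -0.912 -0.001]
 [-0.912 -0.409  0.001]
 [-0.001  0.    -1.   ]]
```

```bash
cat >> h.py <<'E'
from scipy.spatial.transform import Rotation as Rot, Slerp
from cell import observe
AZT=-.643; TC=np.array([.545,-.063,.016])      # tray on bench
GAP=np.array([.5137,-.3727,.150]); AZP=-1.5298
def toolR(az,down):
    """tool z at angle down below horizontal toward az; x = az+90deg"""
    b=np.array([np.cos(az),np.sin(az),0]);z=np.cos(down)*b+np.array([0,0,-np.sin(down)])
    x=np.array([-b[1],b[0],0]);return Rot.from_matrix(np.c_[x,np.cross(z,x),z])
def cur():
    o=observe();return o["position"],Rot.from_rotvec(o["ee_rot"]),o
def rows(p1,R1,n=None,grip=-1,show=True,maxmm=45,start=None):
    p0,R0,o=cur()
    if start is not None:p0,R0=start
    rv=(R0.inv()*R1).as_rotvec()
    if n is None:n=max(1,int(np.ceil(max(np.linalg.norm(p1-p0)/(maxmm/1e3),np.linalg.norm(rv)/.14))))
    out=[]
    S=Slerp([0,1],Rot.concatenate([R0,R1]));pp,pr=p0,R0
    for i in range(1,n+1):
        p=p0+(p1-p0)*i/n;R=S(i/n)
        out.append(list((pr.inv().apply(p-pp)/.15).round(3))+list(((pr.inv()*R).as_rotvec()/.5).round(3))+[grip]);pp,pr=p,R
    if show:
        print("t",round(o["clock"],2),"dist mm",((p1-p0)*1e3).round(1),"rot",round(np.degrees(np.linalg.norm(rv)),1),"n",n,"f",o["force"].round(1),"w",round(o["width"],3))
        print("joints",o["joints"].round(2).tolist())
        for i in range(0,n,5):print("["+",".join("["+",".join(f"{v+0:g}" for v in r)+"]" for r in out[i:i+5])+"]")
    return out
E
python3 - <<'E'
from h import *
print(onz("top",(168,228),0),onz("scene",(354.5,192),0))
p,R,o=cur()
A=np.array([.256,-.57,.345]);rows(A,R)
Rt=toolR(AZT,np.pi/4);b=np.array([np.cos(AZT),np.sin(AZT),0])
zt=Rt.as_matrix()[:,2]
grip=TC+b*-.002+[0,0,.009]
tcp=grip+.0188*zt;print("tcp",tcp)
up=np.array([.45,-.15,.33]); rows(up,toolR(-.9,np.radians(70)),start=(A,R))
E
```

```text
[0.55595473 0.25946151 0.        ] [0.54949217 0.25374893 0.        ]
t 0.1 dist mm [  0.4  -0.2 119. ] rot 0.0 n 3 f [-0.3 -0.   0.1] w 1.001
joints [1.05, 0.44, 0.02, 1.57, -0.01, 1.13, -0.08]
[[0,-0.001,-0.264,0,0,0,-1],[0,-0.001,-0.264,0,0,0,-1],[0,-0.001,-0.264,0,0,0,-1]]
tcp [ 0.55403828 -0.06977164  0.01170639]
t 0.1 dist mm [194. 420. -15.] rot 105.6 n 14 f [-0.3 -0.   0.1] w 1.001
joints [1.05, 0.44, 0.02, 1.57, -0.01, 1.13, -0.08]
[[-0.145,-0.166,0.007,-0.035,0.045,-0.257,-1],[-0.122,-0.183,0.001,-0.035,0.045,-0.257,-1],[-0.098,-0.198,-0.005,-0.035,0.045,-0.257,-1],[-0.071,-0.208,-0.01,-0.035,0.045,-0.257,-1],[-0.044,-0.215,-0.015,-0.035,0.045,-0.257,-1]]
[[-0.016,-0.219,-0.02,-0.035,0.045,-0.257,-1],[0.013,-0.219,-0.024,-0.035,0.045,-0.257,-1],[0.042,-0.215,-0.027,-0.035,0.045,-0.257,-1],[0.069,-0.207,-0.029,-0.035,0.045,-0.257,-1],[0.096,-0.196,-0.031,-0.035,0.045,-0.257,-1]]
[[0.121,-0.181,-0.032,-0.035,0.045,-0.257,-1],[0.144,-0.164,-0.032,-0.035,0.045,-0.257,-1],[0.164,-0.143,-0.031,-0.035,0.045,-0.257,-1],[0.182,-0.121,-0.03,-0.035,0.045,-0.257,-1]]
```

Emit:
play_rows --pt "0 0 -0.27 0 0 0 -1" --pt "0 0 -0.27 0 0 0 -1" --pt "0 0 -0.27 0 0 0 -1" --pt "-0.145 -0.166 0 -0.035 0.045 -0.257 -1" --pt "-0.122 -0.183 0 -0.035 0.045 -0.257 -1"

```text
clock: 0.6
position: [0.28, -0.5119, 0.3474]
ee_rot: [2.786, -1.336, 0.016]
force: [1.2, 0.3, -0.7]
width: 0.997
```

```bash
python3 - <<'E'
from h import *
p,R,o=cur();print(p,o["joints"])
up=np.array([.45,-.15,.33]); rows(up,toolR(-.9,np.radians(70)))
E
```

```text
[ 0.28002009 -0.51190915  0.34739196] [ 0.97763722  0.27212929 -0.032636    1.51505557  0.05074746  1.32068393
  0.04003902]
t 0.6 dist mm [170.  361.9 -17.4] rot 90.7 n 12 f [ 1.2  0.3 -0.7] w 0.997
joints [0.98, 0.27, -0.03, 1.52, 0.05, 1.32, 0.04]
[[-0.098,-0.2,-0.002,-0.036,0.047,-0.257,-1],[-0.071,-0.21,-0.008,-0.036,0.047,-0.257,-1],[-0.044,-0.218,-0.013,-0.036,0.047,-0.257,-1],[-0.015,-0.221,-0.017,-0.036,0.047,-0.257,-1],[0.014,-0.221,-0.021,-0.036,0.047,-0.257,-1]]
[[0.043,-0.217,-0.025,-0.036,0.047,-0.257,-1],[0.071,-0.209,-0.027,-0.036,0.047,-0.257,-1],[0.098,-0.198,-0.029,-0.036,0.047,-0.257,-1],[0.123,-0.183,-0.03,-0.036,0.047,-0.257,-1],[0.146,-0.165,-0.03,-0.036,0.047,-0.257,-1]]
[[0.167,-0.144,-0.029,-0.036,0.047,-0.257,-1],[0.184,-0.121,-0.027,-0.036,0.047,-0.257,-1]]
```

Emit:
play_rows --pt "-0.098 -0.2 0 -0.036 0.047 -0.257 -1" --pt "-0.071 -0.21 -0.008 -0.036 0.047 -0.257 -1" --pt "-0.044 -0.218 -0.013 -0.036 0.047 -0.257 -1" --pt "-0.015 -0.221 -0.017 -0.036 0.047 -0.257 -1" --pt "0.014 -0.221 -0.021 -0.036 0.047 -0.257 -1"

```text
clock: 1.1
position: [0.3511, -0.3542, 0.3386]
ee_rot: [2.934, -0.326, 0.09]
force: [1.0, -0.5, 0.7]
width: 1.0
```

Emit:
play_rows --pt "0.043 -0.217 -0.025 -0.036 0.047 -0.257 -1" --pt "0.071 -0.209 -0.027 -0.036 0.047 -0.257 -1" --pt "0.098 -0.198 -0.029 -0.036 0.047 -0.257 -1" --pt "0.123 -0.183 -0.03 -0.036 0.047 -0.257 -1" --pt "0.146 -0.165 -0.03 -0.036 0.047 -0.257 -1"

```text
clock: 1.6
position: [0.4172, -0.1927, 0.3287]
ee_rot: [2.76, 0.651, 0.148]
force: [0.3, -0.1, -0.1]
width: 1.006
```

```bash
cat >> h.py <<'E'
def tray_tcp(back,up):
    b=np.array([np.cos(AZT),np.sin(AZT),0]);R=toolR(AZT,np.pi/4)
    return TC+b*(-.002)+[0,0,.009]+(.0188-back)*R.as_matrix()[:,2]+np.array([0,0,up]),R
E
python3 - <<'E'
from h import *
p,R,o=cur();print(p,o["joints"])
rows(*tray_tcp(.10,.03))
E
```

```text
[ 0.41720616 -0.19273529  0.3287127 ] [ 0.60116191 -0.03943728 -0.45795652  1.96279914  0.26445058  1.01948354
  0.487668  ]
t 1.6 dist mm [  80.2  165.4 -216.3] rot 37.1 n 7 f [ 0.3 -0.1 -0.1] w 1.006
joints [0.6, -0.04, -0.46, 1.96, 0.26, 1.02, 0.49]
[[0.133,-0.167,0.166,-0.129,0.062,-0.117,-1],[0.138,-0.169,0.16,-0.129,0.062,-0.117,-1],[0.143,-0.171,0.153,-0.129,0.062,-0.117,-1],[0.148,-0.172,0.147,-0.129,0.062,-0.117,-1],[0.154,-0.173,0.14,-0.129,0.062,-0.117,-1]]
[[0.16,-0.172,0.134,-0.129,0.062,-0.117,-1],[0.166,-0.171,0.128,-0.129,0.062,-0.117,-1]]
```

Emit:
play_rows --pt "0.133 -0.167 0.166 -0.129 0.062 -0.117 -1" --pt "0.138 -0.169 0.16 -0.129 0.062 -0.117 -1" --pt "0.143 -0.171 0.153 -0.129 0.062 -0.117 -1" --pt "0.148 -0.172 0.147 -0.129 0.062 -0.117 -1" --pt "0.154 -0.173 0.14 -0.129 0.062 -0.117 -1"

```text
clock: 2.1
position: [0.4688, -0.091, 0.198]
ee_rot: [2.38, 0.931, 0.34]
force: [-0.7, -2.2, -0.6]
width: 0.992
```

```bash
python3 - <<'E'
from h import *
p,R,o=cur();print(p,o["joints"])
rows(*tray_tcp(.10,.03))
E
```

```text
[ 0.46880766 -0.09098537  0.19804621] [ 0.30747098  0.13700266 -0.702611    2.33006121  1.0850097   0.75127329
 -0.47859732]
t 2.1 dist mm [ 28.6  63.6 -85.6] rot 13.6 n 3 f [-0.7 -2.2 -0.6] w 0.992
joints [0.31, 0.14, -0.7, 2.33, 1.09, 0.75, -0.48]
[[0.137,-0.161,0.124,-0.108,0.058,-0.101,-1],[0.142,-0.161,0.119,-0.108,0.058,-0.101,-1],[0.146,-0.16,0.115,-0.108,0.058,-0.101,-1]]
```

```bash
python3 - <<'E'
from h import *
rows(*tray_tcp(.05,.05))
E
```

```text
t 2.1 dist mm [  56.9   42.4 -101. ] rot 13.6 n 3 f [-0.7 -2.2 -0.6] w 0.992
joints [0.31, 0.14, -0.7, 2.33, 1.09, 0.75, -0.48]
[[0.149,-0.119,0.197,-0.108,0.058,-0.101,-1],[0.15,-0.122,0.195,-0.108,0.058,-0.101,-1],[0.15,-0.124,0.193,-0.108,0.058,-0.101,-1]]
```

Emit:
play_rows --pt "0.149 -0.119 0.197 -0.108 0.058 -0.101 -1" --pt "0.15 -0.122 0.195 -0.108 0.058 -0.101 -1" --pt "0.15 -0.124 0.193 -0.108 0.058 -0.101 -1"

```text
clock: 2.4
position: [0.522, -0.0523, 0.1065]
ee_rot: [2.161, 1.061, 0.443]
force: [0.4, -3.3, -0.7]
width: 1.004
```

```bash
python3 - <<'E'
from h import *
import cv2
from cell import get_image
rows(*tray_tcp(.02,.01))
t=get_image("top");s=get_image("scene")
cv2.imwrite("pics/a1.png",np.hstack([cv2.resize(t[180:280,240:360],(400,333)),cv2.resize(s[180:290,180:310],(394,333))]))
E
```

```text
t 2.4 dist mm [ 20.7  -9.  -70.7] rot 0.9 n 2 f [ 0.4 -3.3 -0.7] w 1.004
joints [0.05, 0.49, -0.66, 2.44, 1.68, 1.0, -1.11]
[[0.017,-0.114,0.219,-0.006,0.005,-0.013,-1],[0.017,-0.114,0.219,-0.006,0.005,-0.013,-1]]
```

View pics/a1.png

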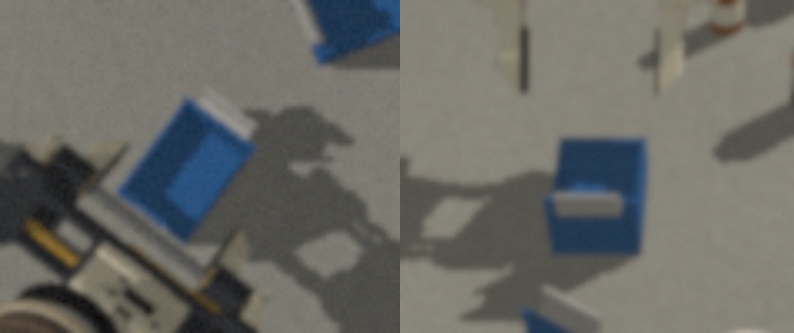

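Emit:
play_rows --pt "0.017 -0.114 0.219 -0.006 0.005 -0.013 -1" --pt "0.017 -0.114 0.219 -0.006 0.005 -0.013 -1"

```text
clock: 2.7
position: [0.5398, -0.0581, 0.0277]
ee_rot: [2.153, 1.089, 0.432]
force: [0.4, -0.4, -0.2]
width: 0.999
```

```bash
python3 - <<'E'
from h import *
rows(*tray_tcp(.0,.00))
E
```

```text
t 2.7 dist mm [ 14.2 -11.7 -16. ] rot 0.9 n 1 f [ 0.4 -0.4 -0.2] w 0.999
joints [0.03, 0.71, -0.61, 2.44, 1.89, 1.1, -1.28]
[[-0.005,0.013,0.162,-0.025,0.005,0.02,-1]]
```

Emit:
play_rows --pt "-0.003 0.007 0.08 -0.013 0.003 0.01 -1" --pt "-0.003 0.006 0.08 -0.012 0.003 0.01 -1" --pt "0 0 0 0 0 0 -1"

```text
clock: 3.0
position: [0.5534, -0.0737, 0.0102]
ee_rot: [2.15, 1.071, 0.435]
force: [0.4, 0.1, 0.6]
width: 0.996
```

```bash
python3 - <<'E'
from h import *
rows(*tray_tcp(.0,.00))
E
```

```text
t 3.0 dist mm [0.6 3.9 1.5] rot 0.5 n 1 f [0.4 0.1 0.6] w 0.996
joints [0.06, 0.77, -0.58, 2.42, 1.96, 1.12, -1.3]
[[0.023,-0.002,-0.016,-0.004,0.016,0,-1]]
```

Emit:
play_rows --pt "0.023 -0.002 -0.016 -0.004 0.016 0 -1" --pt "0 0 0 0 0 0 -1"

```text
clock: 3.2
position: [0.5542, -0.0705, 0.0146]
ee_rot: [2.148, 1.071, 0.446]
force: [-0.9, 0.7, 1.2]
width: 1.003
```

```bash
python3 - <<'E'
from h import *
rows(*tray_tcp(.0,.00))
E
```

```text
t 3.2 dist mm [-0.2  0.8 -2.9] rot 0.2 n 1 f [-0.9  0.7  1.2] w 1.003
joints [0.05, 0.76, -0.58, 2.42, 1.96, 1.12, -1.31]
[[0.003,-0.017,0.011,0.004,0.002,-0.004,-1]]
```

Emit:
play_rows --pt "0.003 -0.012 0.008 0 0 0 -1" --pt "0 0 0 0 0 0 0.3" --pt "0 0 0 0 0 0 0.6" --pt "0 0 0 0 0 0 1" --pt "0 0 0 0 0 0 1" --force 30

```text
clock: 3.7
position: [0.5548, -0.0691, 0.0156]
ee_rot: [2.146, 1.07, 0.45]
force: [-0.0, 0.4, -0.7]
width: 0.701
```

Emit:
play_rows --pt "0 0 0 0 0 0 1" --pt "0 0 0 0 0 0 1" --pt "0 0 0 0 0 0 1" --force 50

```text
clock: 4.0
position: [0.5548, -0.0691, 0.0156]
ee_rot: [2.145, 1.07, 0.45]
force: [-0.7, -0.5, 1.5]
width: 0.691
```

```bash
python3 - <<'E'
from h import *
import cv2
from cell import get_image
rows(*tray_tcp(.0,.00)); p,R,o=cur(); print(p,o["width"]*92)
t=get_image("top");s=get_image("scene")
cv2.imwrite("pics/a2.png",np.hstack([cv2.resize(t[180:280,240:360],(400,333)),cv2.resize(s[180:290,180:310],(394,333))]))
E
```

```text
t 4.0 dist mm [-0.7 -0.7 -3.9] rot 0.3 n 1 f [-0.7 -0.5  1.5] w 0.691
joints [0.05, 0.76, -0.59, 2.42, 1.96, 1.12, -1.31]
[[-0.007,-0.019,0.017,0.01,-0.003,-0.006,-1]]
[ 0.5547582  -0.06906872  0.01559068] 63.54897759447772
```

View pics/a2.png

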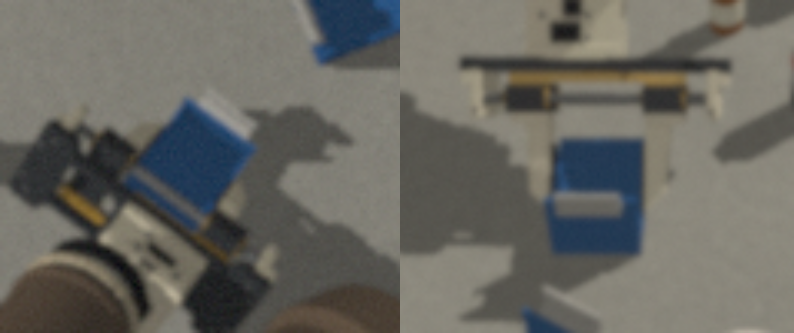

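Emit:
play_rows --pt "0 0 0 0 0 0 0" --pt "0 0 0 0 0 0 0" --pt "0 -0.021 0.021 0.01 0 -0.006 0" --pt "0 0 0 0 0 0 0"

```text
clock: 4.5
position: [0.5546, -0.0689, 0.0149]
ee_rot: [2.14, 1.076, 0.451]
force: [0.2, -0.2, -4.6]
width: 0.693
```

```bash
python3 - <<'E'
from h import *
rows(*tray_tcp(.0,.00)); p,R,o=cur(); print(p,o["width"]*92)
E
```

```text
t 4.5 dist mm [-0.5 -0.9 -3.2] rot 0.5 n 1 f [ 0.2 -0.2 -4.6] w 0.693
joints [0.05, 0.76, -0.58, 2.43, 1.96, 1.12, -1.31]
[[-0.007,-0.015,0.016,0.014,-0.007,0.005,-1]]
[ 0.55456316 -0.06889699  0.01492717] 63.782894499509894
```

Emit:
play_rows --pt "0 0 0 0 0 0 -0.8" --pt "0 0 0 0 0 0 -0.8" --pt "0 -0.018 0.018 0.01 0 0 -0.8" --pt "0 0 0 0 0 0 -0.8"

```text
clock: 4.9
position: [0.5546, -0.0689, 0.0104]
ee_rot: [2.146, 1.079, 0.448]
force: [0.3, 0.1, -0.2]
width: 0.898
```

```bash
python3 - <<'E'
from h import *
rows(*tray_tcp(.0,.00)); p,R,o=cur(); print(p,o["width"]*92)
E
```

```text
t 4.9 dist mm [-0.6 -0.9  1.3] rot 0.2 n 1 f [ 0.3  0.1 -0.2] w 0.898
joints [0.05, 0.77, -0.58, 2.42, 1.97, 1.12, -1.31]
[[-0.007,0.006,-0.006,0.002,-0.007,0.005,-1]]
[ 0.55461523 -0.06891955  0.01043016] 82.6138615397842
```

Good. Close there.

Emit:
play_rows --pt "0 0 0 0 0 0 0.3" --pt "0 0 0 0 0 0 0.6" --pt "0 0 0 0 0 0 1" --pt "0 0 0 0 0 0 1" --force 50

```text
clock: 5.3
position: [0.5546, -0.0692, 0.0098]
ee_rot: [2.146, 1.078, 0.447]
force: [-0.9, 0.0, 2.0]
width: 0.694
```

```bash
cat > track.py <<'E'
from h import *
from plan import center
E
python3 - <<'E'
from h import *
import cv2
from cell import get_image
p,R,o=cur(); z=R.as_matrix()[:,2];x=R.as_matrix()[:,0]
print("tcp",p.round(4),"w",o["width"]*92,"down",np.degrees(np.arcsin(-z[2])),"azz",np.arctan2(z[1],z[0]),"azx-90",np.arctan2(x[1],x[0])-np.pi/2,"xz",x[2])
t=get_image("top")
b,g,r=[t[...,i].astype(int) for i in range(3)]
o=cv2.resize(t[195:260,265:330],None,fx=9,fy=9,interpolation=cv2.INTER_CUBIC)
for x in range(270,330,10): cv2.putText(o,str(x),(int((x-265+.5)*9),8),0,.35,(0,255,255),1)
for y in range(200,260,10): cv2.putText(o,str(y),(0,int((y-195+.5)*9)),0,.35,(0,255,255),1)
cv2.imwrite("pics/a3.png",o)
E
```

```text
tcp [ 0.5546 -0.0692  0.0098] w 63.83920338365924 down 44.9761418207187 azz -0.6393548213305751 azx-90 -0.6395814567181303 xz 0.0002268242020808664
```

View pics/a3.png

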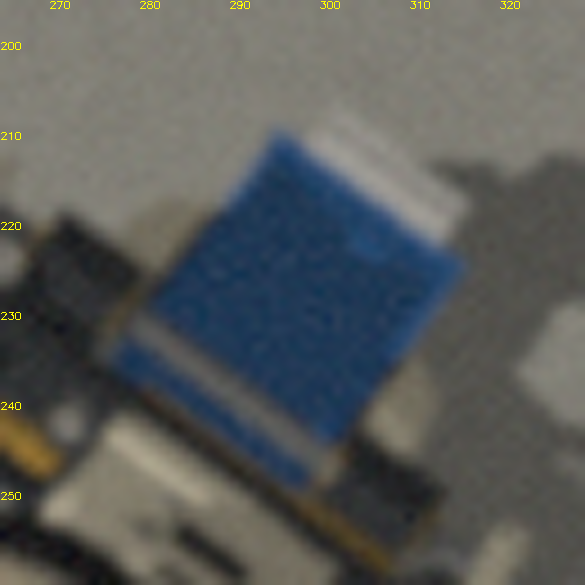

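```bash
cat >> h.py <<'E'
G=np.array([-.0015,.0071]); PH=np.radians(45.0)
def pose(c,az,th):
    n=np.array([np.cos(az),np.sin(az),0]);k=np.array([0,0,1.])
    bt=np.cos(th)*n-np.sin(th)*k;ut=np.sin(th)*n+np.cos(th)*k
    R=toolR(az,PH+th);return c+G[0]*bt+G[1]*ut+.0188*R.as_matrix()[:,2],R
def ppose(X,Z,thdeg,Y=0.):
    """X into panel mm, Z mm above groove edge, tilt deg"""
    n=np.array([np.cos(AZP),np.sin(AZP),0]);l=np.array([-n[1],n[0],0])
    return pose(GAP+(X*n+Y*l+np.array([0,0,Z]))/1e3,AZP,np.radians(thdeg))
def where():
    p,R,o=cur();z=R.as_matrix()[:,2];x=R.as_matrix()[:,0];az=np.arctan2(x[1],x[0])-np.pi/2
    n=np.array([np.cos(az),np.sin(az),0]);th=np.arctan2(-z[2],z@n)-PH;k=np.array([0,0,1.])
    c=p-.0188*z-G[0]*(np.cos(th)*n-np.sin(th)*k)-G[1]*(np.sin(th)*n+np.cos(th)*k)
    d=c-GAP;N=np.array([np.cos(AZP),np.sin(AZP),0]);l=np.array([-N[1],N[0],0])
    print("X,Y,Z mm",(np.array([d@N,d@l,d[2]])*1e3).round(1),"th",np.degrees(th).round(2),"yaw err",np.degrees(az-AZP).round(2),"roll",np.degrees(x[2]).round(2),"f",o["force"].round(1),"tq",o["ft_torque"].round(2),"w",(o["width"]*92).round(1),"t",o["clock"].round(2))
E
python3 - <<'E'
from h import *
where()
q=pose(np.array([.545,-.065,.13]),AZT,.1)
rows(*q,grip=1,maxmm=40)
q2=pose(np.array([.52,-.20,.20]),-1.15,np.radians(30))
rows(*q2,grip=1,start=q,maxmm=40)
E
```

```text
Traceback (most recent call last):
  File "h.py", line 59, in where
    print("X,Y,Z mm",(np.array([d@N,d@l,d[2]])*1e3).round(1),"th",np.degrees(th).round(2),"yaw err",np.degrees(az-AZP).round(2),"roll",np.degrees(x[2]).round(2),"f",o["force"].round(1),"tq",o["ft_torque"].round(2),"w",(o["width"]*92).round(1),"t",o["clock"].round(2))
                                                                                                                                                                                                                          ^^^^^^^^^^^^^^^^^^^^^
AttributeError: 'float' object has no attribute 'round'
```

```bash
sed -i 's/(o\["width"\]\*92).round(1)/round(o["width"]*92,1)/; s/o\["clock"\].round(2)/round(o["clock"],2)/' h.py
python3 - <<'E'
from h import *
where()
q=pose(np.array([.545,-.065,.13]),AZT,.1)
rows(*q,grip=1,maxmm=40)
q2=pose(np.array([.52,-.20,.20]),-1.15,np.radians(30))
rows(*q2,grip=1,start=q,maxmm=40)
E
```

```text
X,Y,Z mm [-309.    44.1 -134. ] th -0.03 yaw err 51.01 roll 0.01 f [ 0.3 -0.7 -0.1] tq [ 0.61  0.58 -0.05] w 63.9 t 5.35
t 5.35 dist mm [ -0.7  -2.5 112.8] rot 5.8 n 3 f [ 0.3 -0.7 -0.1] w 0.694
joints [0.05, 0.77, -0.58, 2.42, 1.97, 1.12, -1.31]
[[-0.005,0.179,-0.176,0.067,-0.002,0.002,1],[-0.005,0.173,-0.182,0.067,-0.002,0.002,1],[-0.005,0.167,-0.187,0.067,-0.002,0.002,1]]
t 5.35 dist mm [ -31.  -134.8   66.1] rot 37.7 n 5 f [ 0.3 -0.7 -0.1] w 0.694
joints [0.05, 0.77, -0.58, 2.42, 1.97, 1.12, -1.31]
[[-0.169,0.114,-0.021,0.166,-0.093,0.182,1],[-0.159,0.127,-0.023,0.166,-0.093,0.182,1],[-0.148,0.139,-0.027,0.166,-0.093,0.182,1],[-0.136,0.149,-0.032,0.166,-0.093,0.182,1],[-0.124,0.158,-0.039,0.166,-0.093,0.182,1]]
```

Emit:
play_rows --pt "0 0.09 -0.09 0 0 0 1" --pt "0 0.14 -0.14 0.05 0 0 1" --pt "0 0.15 -0.15 0.05 0 0 1" --pt "0 0.15 -0.16 0.07 0 0 1"

```text
clock: 5.75
position: [0.5512, -0.0685, 0.118]
ee_rot: [2.231, 1.13, 0.393]
force: [-0.7, -1.6, -4.0]
width: 0.695
```

```bash
python3 - <<'E'
from h import *
where()
q2=pose(np.array([.52,-.20,.20]),-1.15,np.radians(30))
rows(*q2,grip=1,maxmm=40)
E
```

```text
X,Y,Z mm [-309.5   41.3  -24.6] th 5.87 yaw err 51.24 roll -0.39 f [-0.7 -1.6 -4. ] tq [ 0.6   0.97 -0.17] w 63.9 t 5.75
t 5.75 dist mm [ -28.3 -138.    70.8] rot 38.0 n 5 f [-0.7 -1.6 -4. ] w 0.695
joints [0.15, 0.42, -0.61, 2.33, 1.57, 0.79, -0.8]
[[-0.171,0.12,-0.022,0.165,-0.092,0.186,1],[-0.16,0.133,-0.025,0.165,-0.092,0.186,1],[-0.149,0.146,-0.03,0.165,-0.092,0.186,1],[-0.136,0.156,-0.036,0.165,-0.092,0.186,1],[-0.123,0.165,-0.043,0.165,-0.092,0.186,1]]
```

Emit:
play_rows --pt "-0.171 0.12 -0.022 0.165 -0.092 0.186 1" --pt "-0.16 0.133 -0.025 0.165 -0.092 0.186 1" --pt "-0.149 0.146 -0.03 0.165 -0.092 0.186 1" --pt "-0.136 0.156 -0.036 0.165 -0.092 0.186 1" --pt "-0.123 0.165 -0.043 0.165 -0.092 0.186 1"

```text
clock: 6.25
position: [0.5237, -0.196, 0.191]
ee_rot: [2.811, 0.634, 0.095]
force: [1.4, -1.2, -4.1]
width: 0.694
```

```bash
python3 - <<'E'
from h import *
where()
rows(*ppose(-120,6.4,46),grip=1,maxmm=40)
E
```

```text
X,Y,Z mm [-182.6   14.3   52.2] th 29.74 yaw err 23.12 roll 0.4 f [ 1.4 -1.2 -4.1] tq [0.28 0.09 0.01] w 63.9 t 6.25
t 6.25 dist mm [-14.7 -60.5 -47.4] rot 28.2 n 4 f [ 1.4 -1.2 -4.1] w 0.694
joints [0.6, 0.34, -0.61, 1.92, 0.56, 0.89, 0.12]
[[-0.066,0.057,0.097,0.139,-0.029,0.2,1],[-0.058,0.07,0.093,0.139,-0.029,0.2,1],[-0.049,0.082,0.089,0.139,-0.029,0.2,1],[-0.04,0.092,0.083,0.139,-0.029,0.2,1]]
```

Emit:
play_rows --pt "-0.066 0.057 0.097 0.139 -0.029 0.2 1" --pt "-0.058 0.07 0.093 0.139 -0.029 0.2 1" --pt "-0.049 0.082 0.089 0.139 -0.029 0.2 1" --pt "-0.04 0.092 0.083 0.139 -0.029 0.2 1" --pt "0 0 0 0 0 0 1"

```text
clock: 6.75
position: [0.5061, -0.2653, 0.1431]
ee_rot: [-3.112, -0.02, 0.007]
force: [-1.6, -1.4, -3.4]
width: 0.691
```

```bash
python3 - <<'E'
from h import *
where()
rows(*ppose(-100,6.4,46),grip=1,maxmm=40)
E
```

```text
X,Y,Z mm [-111.2   -3.     5.9] th 46.71 yaw err -1.62 roll -0.26 f [-1.6 -1.4 -3.4] tq [-0.1  -0.04  0.01] w 63.6 t 6.75
t 6.75 dist mm [  3.7 -11.3   0.5] rot 1.8 n 1 f [-1.6 -1.4 -3.4] w 0.691
joints [0.8, 0.51, -0.56, 1.76, 0.28, 0.98, 0.15]
[[0.024,0.075,-0.006,-0.025,0.008,-0.057,1]]
```

Emit:
play_rows --pt "0.024 0.07 -0.005 -0.022 0.008 -0.05 1" --pt "0 0 0 0 0 0 1"

```text
clock: 6.95
position: [0.5086, -0.2767, 0.1421]
ee_rot: [-3.122, -0.063, 0.004]
force: [0.3, 0.3, -2.9]
width: 0.695
```

```bash
python3 - <<'E'
from h import *
from cell import get_image
where()
rows(*ppose(-100,6.4,46),grip=1,maxmm=40)
t=get_image("top");s=get_image("scene")
cv2.imwrite("pics/b_t.png",t);cv2.imwrite("pics/b_s.png",s)
def crop(im,x0,y0,x1,y1,k,name):
    o=cv2.resize(im[y0:y1,x0:x1],None,fx=k,fy=k,interpolation=cv2.INTER_CUBIC)
    for x in range(x0-x0%10+10,x1,10): cv2.putText(o,str(x),(int((x-x0+.5)*k),8),0,.35,(0,255,255),1)
    for y in range(y0-y0%10+10,y1,10): cv2.putText(o,str(y),(0,int((y-y0+.5)*k)),0,.35,(0,255,255),1)
    cv2.imwrite(name,o)
crop(t,370,200,470,300,6,"pics/b1.png");crop(s,40,190,180,310,5,"pics/b2.png")
E
```

```text
X,Y,Z mm [-99.9  -1.1   4.9] th 46.07 yaw err -0.05 roll -0.13 f [ 0.3  0.3 -2.9] tq [-0.06 -0.1  -0.06] w 63.9 t 6.95
t 6.95 dist mm [1.1 0.2 1.5] rot 0.2 n 1 f [ 0.3  0.3 -2.9] w 0.695
joints [0.81, 0.52, -0.56, 1.74, 0.3, 0.98, 0.18]
[[0.008,-0.001,-0.01,-0.002,0.005,-0.002,1]]
```

View pics/b1.png

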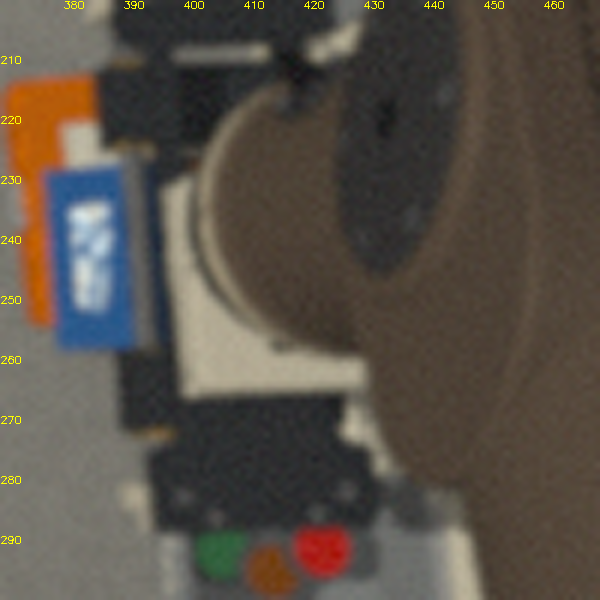

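View pics/b2.png

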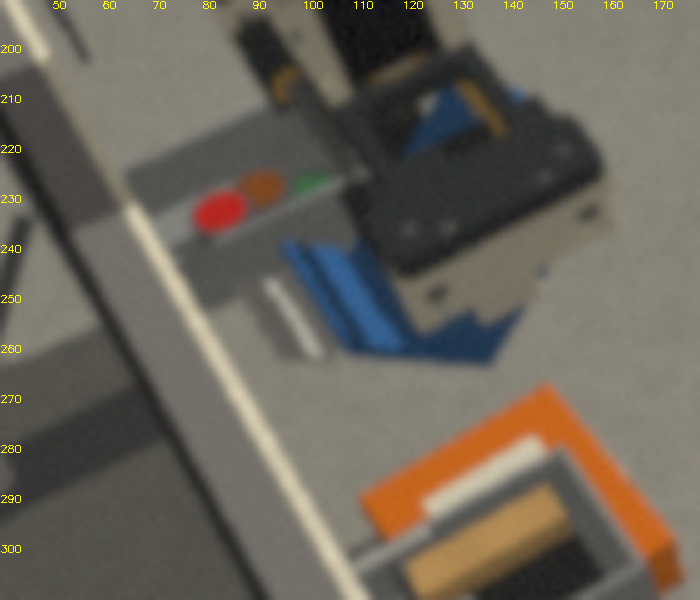

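```bash
cat >> h.py <<'E'
def traypts(bu):
    p,R,o=cur();z=R.as_matrix()[:,2];x=R.as_matrix()[:,0];az=np.arctan2(x[1],x[0])-np.pi/2
    n=np.array([np.cos(az),np.sin(az),0]);th=np.arctan2(-z[2],z@n)-PH;k=np.array([0,0,1.])
    bt=np.cos(th)*n-np.sin(th)*k;ut=np.sin(th)*n+np.cos(th)*k
    c=p-.0188*z-G[0]*bt-G[1]*ut
    return [c+(b*bt+u*ut+l*x)/1e3 for b,u,l in bu]
E
python3 - <<'E'
from h import *
L=[("lipout",(53,61,22)),("lipout",(53,61,-22)),("lipin",(50,61,22)),("lipin",(50,61,-22)),("lipbase",(53,41,22)),("lipbase",(53,41,-22)),("frontbot",(-42,-16,32)),("frontbot",(-42,-16,-32)),("frontrim",(-42,16,32)),("frontrim",(-42,16,-32)),("platetop",(42,44,32)),("platetop",(42,44,-32))]
for (n,_),X in zip(L,traypts([a for _,a in L])): print(n,_,X.round(4),"scene",proj("scene",X).round(1),"top",proj("top",X).round(1))
E
```

```text
lipout (53, 61, 22) [ 0.5342 -0.3501  0.1593] scene [ 95.8 261.1] top [430.2 231. ]
lipout (53, 61, -22) [ 0.4902 -0.3519  0.1594] scene [ 86.6 245.8] top [432.1 251.3]
lipin (50, 61, 22) [ 0.5341 -0.3481  0.1615] scene [ 96.6 259.8] top [429.6 231. ]
lipin (50, 61, -22) [ 0.4901 -0.3499  0.1615] scene [ 87.3 244.5] top [431.5 251.2]
lipbase (53, 41, 22) [ 0.5336 -0.3357  0.1455] scene [106.1 261.9] top [421.5 231.9]
lipbase (53, 41, -22) [ 0.4896 -0.3375  0.1455] scene [ 96.8 246.9] top [423.3 251.8]
frontbot (-42, -16, 32) [ 0.5392 -0.2285  0.1745] scene [159.6 226.5] top [376.1 228. ]
frontbot (-42, -16, -32) [ 0.4752 -0.2311  0.1746] scene [144.3 207. ] top [378.3 257.9]
frontrim (-42, 16, 32) [ 0.5401 -0.2516  0.1967] scene [145.  224.1] top [389.4 226.5]
frontrim (-42, 16, -32) [ 0.4762 -0.2542  0.1968] scene [129.8 204. ] top [391.9 257.1]
platetop (42, 44, 32) [ 0.5434 -0.3299  0.1554] scene [109.6 260.4] top [420.1 227. ]
platetop (42, 44, -32) [ 0.4794 -0.3325  0.1556] scene [ 95.9 238.7] top [422.8 256.3]
```

```bash
python3 - <<'E'
import cv2
s=cv2.imread("pics/b_s.png");x0,y0,k=70,228,14
o=cv2.resize(s[y0:y0+42,x0:x0+55],None,fx=k,fy=k,interpolation=cv2.INTER_CUBIC)
o=cv2.convertScaleAbs(o,alpha=1.3)
for x in range(x0,x0+55,5): cv2.putText(o,str(x),(int((x-x0+.5)*k),10),0,.4,(0,255,255),1)
for y in range(y0+2,y0+42,5): cv2.putText(o,str(y),(0,int((y-y0+.5)*k)),0,.4,(0,255,255),1)
cv2.imwrite("pics/b3.png",o)
E
```

```text
(no output)
```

View pics/b3.png

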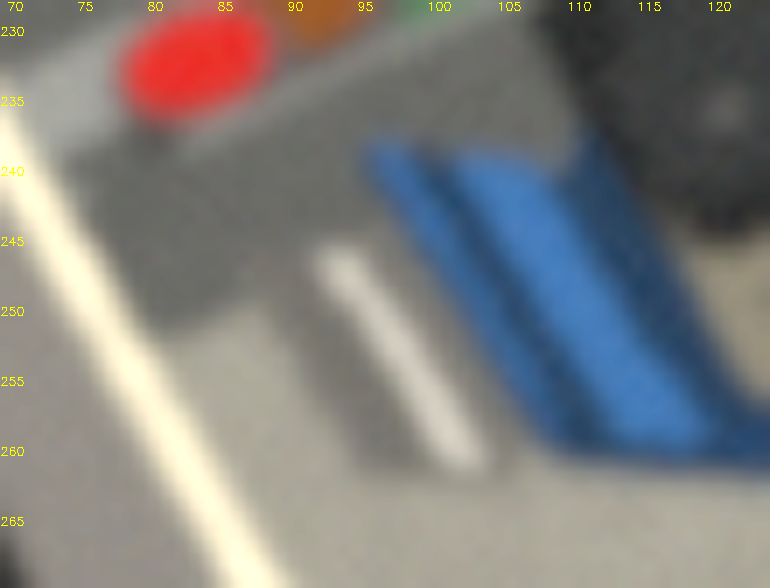

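```bash
sed -i 's/^GAP=.*/&/; s/GAP=np.array(\[.5137,-.3727,.150\])/GAP=np.array([.5137,-.3717,.150])/' h.py; python3 - <<'E'
from h import *
where()
a=ppose(-82,6.4,46); rows(*a,n=2,grip=1)
rows(*ppose(-74.5,6.4,46),n=2,grip=1,start=a)
E
```

```text
X,Y,Z mm [-101.4   -0.7    5.3] th 46.17 yaw err 0.01 roll -0.11 f [-0.5  0.1 -3.4] tq [-0.   -0.13  0.04] w 63.6 t 7.05
t 7.05 dist mm [  1.5 -19.4   1.1] rot 0.2 n 2 f [-0.5  0.1 -3.4] w 0.691
joints [0.81, 0.51, -0.56, 1.75, 0.3, 0.98, 0.17]
[[0.002,0.065,-0.005,-0.003,0.002,0,1],[0.002,0.065,-0.005,-0.003,0.002,0,1]]
t 7.05 dist mm [ 0.3 -7.5  0. ] rot 0.0 n 2 f [-0.5  0.1 -3.4] w 0.691
joints [0.81, 0.51, -0.56, 1.75, 0.3, 0.98, 0.17]
[[0,0.025,0,0,0,0,1],[0,0.025,0,0,0,0,1]]
```

Emit:
play_rows --pt "0.002 0.065 -0.006 -0.003 0.002 0 1" --pt "0.002 0.06 -0.005 -0.003 0.002 0 1" --pt "0 0 0 0 0 0 1"

```text
clock: 7.35
position: [0.5114, -0.292, 0.1451]
ee_rot: [-3.125, -0.072, -0.002]
force: [0.7, 0.3, -2.4]
width: 0.693
```

```bash
python3 - <<'E'
from h import *
where()
rows(*ppose(-82,6.4,46),n=1,grip=1)
rows(*ppose(-74.5,6.4,46),n=2,grip=1)
E
```

```text
X,Y,Z mm [-83.4   0.9   7.9] th 45.91 yaw err 0.3 roll 0.09 f [ 0.7  0.3 -2.4] tq [-0.08 -0.07  0.01] w 63.8 t 7.35
t 7.35 dist mm [-0.9 -1.5 -1.5] rot 0.3 n 1 f [ 0.7  0.3 -2.4] w 0.693
joints [0.82, 0.52, -0.56, 1.72, 0.3, 0.99, 0.2]
[[-0.007,0.01,0.01,0.003,-0.003,0.011,1]]
t 7.35 dist mm [-0.6 -9.  -1.5] rot 0.3 n 2 f [ 0.7  0.3 -2.4] w 0.693
joints [0.82, 0.52, -0.56, 1.72, 0.3, 0.99, 0.2]
[[-0.003,0.03,0.005,0.002,-0.001,0.005,1],[-0.003,0.03,0.004,0.002,-0.001,0.005,1]]
```

Emit:
play_rows --pt "-0.003 0.015 0.01 0 0 0.005 1" --pt "0 0 0 0 0 0 1"

```text
clock: 7.55
position: [0.5112, -0.2944, 0.1437]
ee_rot: [-3.125, -0.068, -0.003]
force: [-0.4, 0.3, -3.6]
width: 0.695
```

```bash
python3 - <<'E'
from h import *
where()
rows(*ppose(-74.5,6.4,46),n=2,grip=1)
E
```

```text
X,Y,Z mm [-81.1   0.6   6.5] th 45.9 yaw err 0.16 roll 0.11 f [-0.4  0.3 -3.6] tq [-0.02 -0.08  0.03] w 63.9 t 7.55
t 7.55 dist mm [-0.4 -6.6 -0.1] rot 0.2 n 2 f [-0.4  0.3 -3.6] w 0.695
joints [0.83, 0.53, -0.56, 1.72, 0.3, 0.99, 0.21]
[[-0.002,0.022,0,0.002,-0.002,0.003,1],[-0.002,0.022,0,0.002,-0.002,0.003,1]]
```

Emit:
play_rows --pt "-0.002 0.022 0 0.002 -0.002 0.003 1" --pt "-0.002 0.02 0 0.002 -0.002 0 1" --pt "0 0 0 0 0 0 1"

```text
clock: 7.85
position: [0.5108, -0.3009, 0.1436]
ee_rot: [-3.123, -0.067, 0.001]
force: [-0.2, 0.2, -4.2]
width: 0.694
```

```bash
python3 - <<'E'
from h import *
from cell import get_image
where()
rows(*ppose(-74.5,6.4,46),n=1,grip=1)
rows(*ppose(-67.7,12.4,46),n=2,grip=1)
s=get_image("scene");x0,y0,k=70,228,14
cv2.imwrite("pics/c_s.png",s)
o=cv2.resize(s[y0:y0+42,x0:x0+55],None,fx=k,fy=k,interpolation=cv2.INTER_CUBIC)
o=cv2.convertScaleAbs(o,alpha=1.3)
for x in range(x0,x0+55,5): cv2.putText(o,str(x),(int((x-x0+.5)*k),10),0,.4,(0,255,255),1)
for y in range(y0+2,y0+42,5): cv2.putText(o,str(y),(0,int((y-y0+.5)*k)),0,.4,(0,255,255),1)
cv2.imwrite("pics/c3.png",o)
L=[("lipbase",(53,41,22)),("lipbase",(53,41,-22)),("platetop",(42,44,32)),("platetop",(42,44,-32)),("rim",(-42,16,32))]
for (n,_),X in zip(L,traypts([a for _,a in L])): print(n,_,X.round(4),"scene",proj("scene",X).round(1),"top",proj("top",X).round(1))
E
```

```text
X,Y,Z mm [-74.6   0.    6.4] th 46.03 yaw err 0.09 roll -0.02 f [-0.2  0.2 -4.2] tq [-0.07 -0.11 -0.04] w 63.9 t 7.85
t 7.85 dist mm [-0.  -0.1  0. ] rot 0.1 n 1 f [-0.2  0.2 -4.2] w 0.694
joints [0.83, 0.53, -0.55, 1.71, 0.3, 1.0, 0.22]
[[0,0.001,0,-0.001,0.001,0.003,1]]
t 7.85 dist mm [ 0.3 -6.9  6. ] rot 0.1 n 2 f [-0.2  0.2 -4.2] w 0.694
joints [0.83, 0.53, -0.55, 1.71, 0.3, 1.0, 0.22]
[[0,0.023,-0.02,-0.001,0,0.002,1],[0,0.023,-0.02,-0.001,0,0.002,1]]
lipbase (53, 41, 22) [ 0.5355 -0.3621  0.1467] scene [ 91.6 269.3] top [433.6 231. ]
lipbase (53, 41, -22) [ 0.4916 -0.364   0.1467] scene [ 82.6 253.9] top [435.5 250.9]
platetop (42, 44, 32) [ 0.5453 -0.3562  0.1567] scene [ 95.  267.8] top [432.3 226.1]
platetop (42, 44, -32) [ 0.4813 -0.359   0.1567] scene [ 81.7 245.5] top [435.1 255.4]
rim (-42, 16, 32) [ 0.5419 -0.2779  0.1977] scene [131.1 230.9] top [402.  225.6]
```

View pics/c3.png

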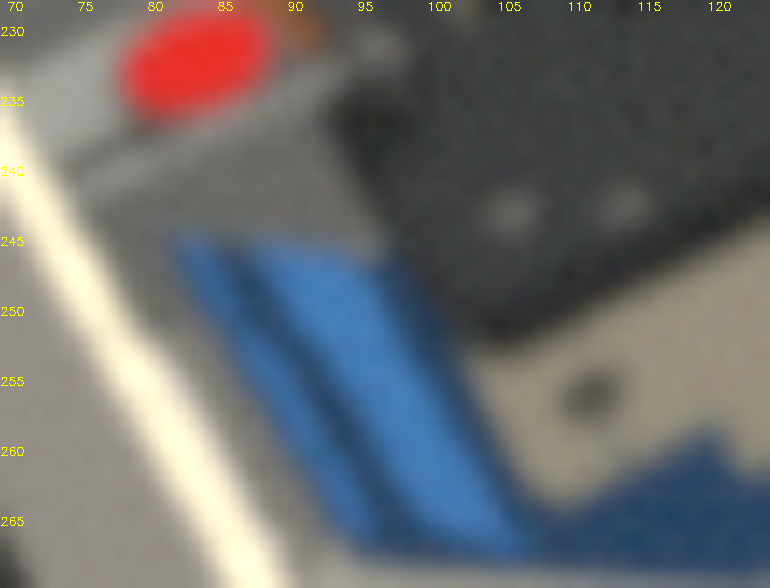

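Emit:
play_rows --pt "0 0.023 -0.02 0 0 0.002 1" --pt "0 0.021 -0.019 0 0 0 1" --pt "0 0 0 0 0 0 1"

```text
clock: 8.2
position: [0.5113, -0.3077, 0.1499]
ee_rot: [-3.123, -0.066, 0.001]
force: [0.4, 0.8, -4.5]
width: 0.688
```

```bash
python3 - <<'E'
from h import *
where()
a=ppose(-67.7,12.4,46); rows(*a,n=1,grip=1)
b=ppose(-66.3,8.6,42.5);rows(*b,n=1,grip=1)
rows(*ppose(-65.1,3.7,38),n=1,grip=1,start=b)
E
```

```text
X,Y,Z mm [-67.8   0.2  12.7] th 46.04 yaw err 0.06 roll -0.02 f [ 0.4  0.8 -4.5] tq [-0.01 -0.13 -0.05] w 63.3 t 8.2
t 8.2 dist mm [-0.2 -0.1 -0.3] rot 0.1 n 1 f [ 0.4  0.8 -4.5] w 0.688
joints [0.84, 0.53, -0.55, 1.69, 0.3, 1.01, 0.23]
[[-0.001,0.001,0.002,-0.002,0.001,0.002,1]]
t 8.2 dist mm [-0.1 -2.3 -3.8] rot 3.5 n 1 f [ 0.4  0.8 -4.5] w 0.688
joints [0.84, 0.53, -0.55, 1.69, 0.3, 1.01, 0.23]
[[-0.001,0.016,0.025,-0.124,0.001,0.002,1]]
t 8.2 dist mm [ 0.1 -2.2 -4.5] rot 4.5 n 1 f [ 0.4  0.8 -4.5] w 0.688
joints [0.84, 0.53, -0.55, 1.69, 0.3, 1.01, 0.23]
[[0,0.013,0.031,-0.157,0,0,1]]
```

Emit:
play_rows --pt "0 0.016 0.025 -0.124 0 0.002 1" --pt "0 0.012 0.029 -0.145 0 0 1" --pt "0 0 0 0 0 0 1"

```text
clock: 8.5
position: [0.5114, -0.3119, 0.1414]
ee_rot: [3.023, 0.06, 0.004]
force: [-0.6, 1.0, -2.2]
width: 0.693
```

```bash
python3 - <<'E'
from h import *
where()
a=None
for w in [(-65.1,3.7,38),(-64.0,-1.5,33.8),(-62.3,-5.9,30)]:
    b=ppose(*w);rows(*b,n=1,grip=1,start=a);a=b if w[0]>-65.1 else None
E
```

```text
X,Y,Z mm [-65.3   0.2   3.6] th 38.24 yaw err -0.08 roll 0.02 f [-0.6  1.  -2.2] tq [ 0.35 -0.14 -0.07] w 63.7 t 8.5
t 8.5 dist mm [-0.2 -0.2  0.1] rot 0.3 n 1 f [-0.6  1.  -2.2] w 0.693
joints [0.74, 0.5, -0.49, 1.77, 0.43, 0.93, 0.09]
[[-0.001,0.001,-0.001,-0.008,0,-0.003,1]]
t 8.5 dist mm [-0.1 -2.2 -4.7] rot 4.4 n 1 f [-0.6  1.  -2.2] w 0.693
joints [0.74, 0.5, -0.49, 1.77, 0.43, 0.93, 0.09]
[[-0.001,0.011,0.033,-0.155,0,-0.003,1]]
t 8.5 dist mm [ 0.1 -2.5 -4. ] rot 3.8 n 1 f [-0.6  1.  -2.2] w 0.693
joints [0.74, 0.5, -0.49, 1.77, 0.43, 0.93, 0.09]
[[0,0.011,0.029,-0.133,0,0,1]]
```

Emit:
play_rows --pt "0 0.011 0.033 -0.155 0 -0.003 1" --pt "0 0.011 0.027 -0.13 0 0 1" --pt "0 0 0 0 0 0 1"

```text
clock: 8.8
position: [0.5121, -0.3163, 0.1333]
ee_rot: [2.882, 0.059, 0.008]
force: [-0.1, 0.7, -3.7]
width: 0.695
```

```bash
python3 - <<'E'
from h import *
where()
a=None
for w in [(-60.8,-10.6,26),(-58.9,-15.2,22),(-57.2,-18.7,19)]:
    b=ppose(*w);rows(*b,n=1,grip=1,start=a);a=b
E
```

```text
X,Y,Z mm [-62.5   0.7  -5.4] th 30.13 yaw err -0.01 roll 0.02 f [-0.1  0.7 -3.7] tq [ 0.54 -0.08  0.01] w 64.0 t 8.8
t 8.8 dist mm [-0.6 -2.5 -4.6] rot 4.1 n 1 f [-0.1  0.7 -3.7] w 0.695
joints [0.62, 0.47, -0.42, 1.85, 0.58, 0.87, -0.09]
[[-0.004,0.008,0.034,-0.144,0,-0.001,1]]
t 8.8 dist mm [ 0.1 -2.6 -4. ] rot 4.0 n 1 f [-0.1  0.7 -3.7] w 0.695
joints [0.62, 0.47, -0.42, 1.85, 0.58, 0.87, -0.09]
[[0,0.008,0.031,-0.14,0,0,1]]
t 8.8 dist mm [ 0.1 -2.2 -3. ] rot 3.0 n 1 f [-0.1  0.7 -3.7] w 0.695
joints [0.62, 0.47, -0.42, 1.85, 0.58, 0.87, -0.09]
[[0,0.006,0.024,-0.105,0,0,1]]
```

Emit:
play_rows --pt "-0.004 0.008 0.034 -0.144 0 0 1" --pt "0 0.008 0.031 -0.14 0 0 1" --pt "0 0.006 0.024 -0.105 0 0 1" --pt "0 0 0 0 0 0 1"

```text
clock: 9.2
position: [0.5122, -0.3263, 0.1225]
ee_rot: [2.69, 0.047, 0.01]
force: [0.1, 0.4, -3.8]
width: 0.693
```

```bash
python3 - <<'E'
from h import *
where()
a=None
for w in [(-55.1,-22.5,15.5),(-53.3,-25.6,13),(-51.6,-28.4,10)]:
    b=ppose(*w);rows(*b,n=1,grip=1,start=a);a=b
E
```

```text
X,Y,Z mm [-54.5   0.4 -17.8] th 19.12 yaw err -0.36 roll -0.01 f [ 0.1  0.4 -3.8] tq [ 0.89 -0.09 -0.03] w 63.8 t 9.2
t 9.2 dist mm [-0.3 -0.  -4.1] rot 3.6 n 1 f [ 0.1  0.4 -3.8] w 0.693
joints [0.44, 0.48, -0.31, 1.94, 0.83, 0.84, -0.39]
[[-0.002,-0.012,0.025,-0.126,0.006,-0.011,1]]
t 9.2 dist mm [ 0.1 -2.2 -2.7] rot 2.5 n 1 f [ 0.1  0.4 -3.8] w 0.693
joints [0.44, 0.48, -0.31, 1.94, 0.83, 0.84, -0.39]
[[0,0.004,0.023,-0.087,0,0,1]]
t 9.2 dist mm [ 0.1 -2.1 -2.3] rot 3.0 n 1 f [ 0.1  0.4 -3.8] w 0.693
joints [0.44, 0.48, -0.31, 1.94, 0.83, 0.84, -0.39]
[[0,0.004,0.02,-0.105,0,0,1]]
```

```bash
python3 - <<'E'
from h import *
a=None
for w in [(-57.0,-19,18.7),(-55.1,-22.5,15.5),(-53.3,-25.6,13)]:
    b=ppose(*w);rows(*b,n=1,grip=1,start=a);a=b
E
```

```text
t 9.2 dist mm [-0.4  2.4 -1.1] rot 0.6 n 1 f [ 0.1  0.4 -3.8] w 0.693
joints [0.44, 0.48, -0.31, 1.94, 0.83, 0.84, -0.39]
[[-0.002,-0.018,0,-0.015,0.006,-0.011,1]]
t 9.2 dist mm [ 0.1 -2.4 -3. ] rot 3.2 n 1 f [ 0.1  0.4 -3.8] w 0.693
joints [0.44, 0.48, -0.31, 1.94, 0.83, 0.84, -0.39]
[[0,0.006,0.025,-0.112,0,0,1]]
t 9.2 dist mm [ 0.1 -2.2 -2.7] rot 2.5 n 1 f [ 0.1  0.4 -3.8] w 0.693
joints [0.44, 0.48, -0.31, 1.94, 0.83, 0.84, -0.39]
[[0,0.004,0.023,-0.087,0,0,1]]
```

Emit:
play_rows --pt "-0.002 -0.018 0 -0.015 0.006 -0.011 1" --pt "0 0.002 0.022 -0.112 0 0 1" --pt "0 0 0 0 0 0 1"

```text
clock: 9.5
position: [0.5118, -0.328, 0.1193]
ee_rot: [2.63, 0.047, 0.013]
force: [-0.6, 1.2, -3.3]
width: 0.697
```

```bash
python3 - <<'E'
from h import *
where()
a=None
for w in [(-53.3,-25.6,13),(-51.6,-28.4,10)]:
    b=ppose(*w);rows(*b,n=1,grip=1,start=a);a=b
E
```

```text
X,Y,Z mm [-53.4  -0.1 -21.5] th 15.68 yaw err -0.29 roll 0.02 f [-0.6  1.2 -3.3] tq [ 1.05 -0.07  0.01] w 64.1 t 9.5
t 9.5 dist mm [ 0.1 -0.5 -3.6] rot 2.7 n 1 f [-0.6  1.2 -3.3] w 0.697
joints [0.39, 0.48, -0.28, 1.97, 0.91, 0.84, -0.49]
[[0.001,-0.009,0.023,-0.094,0.005,-0.009,1]]
t 9.5 dist mm [ 0.1 -2.1 -2.3] rot 3.0 n 1 f [-0.6  1.2 -3.3] w 0.697
joints [0.39, 0.48, -0.28, 1.97, 0.91, 0.84, -0.49]
[[0,0.004,0.02,-0.105,0,0,1]]
```

Emit:
play_rows --pt "0 -0.015 0.02 -0.094 0.005 -0.009 1" --pt "0 -0.004 0.012 -0.06 0 0 1" --pt "0 0 0 0 0 0 1"

```text
clock: 9.8
position: [0.5119, -0.3296, 0.1147]
ee_rot: [2.557, 0.047, 0.015]
force: [-0.5, -0.0, -4.0]
width: 0.692
```

```bash
python3 - <<'E'
from h import *
from plan import clear,H
where()
a=None
for w in [(-51.6,-28.4,10),(-49.9,-30.7,8)]:
    b=ppose(*w);rows(*b,n=1,grip=1,start=a);a=b
E
```

```text
X,Y,Z mm [-52.4   0.  -26.9] th 11.52 yaw err -0.22 roll 0.04 f [-0.5 -0.  -4. ] tq [ 1.1  -0.04 -0.02] w 63.7 t 9.8
t 9.8 dist mm [ 0.1 -1.  -1.2] rot 1.5 n 1 f [-0.5 -0.  -4. ] w 0.692
joints [0.32, 0.5, -0.24, 2.0, 1.01, 0.86, -0.61]
[[0,0.001,0.011,-0.053,0.003,-0.007,1]]
t 9.8 dist mm [ 0.1 -2.  -1.9] rot 2.0 n 1 f [-0.5 -0.  -4. ] w 0.692
joints [0.32, 0.5, -0.24, 2.0, 1.01, 0.86, -0.61]
[[0,0.003,0.018,-0.07,0,0,1]]
```

Back on track. Continue to about 8°, 5°.

Emit:
play_rows --pt "0 -0.002 0.011 -0.053 0.003 -0.007 1" --pt "0 0 0.018 -0.07 0 0 1" --pt "0 0 0 0 0 0 1"

```text
clock: 10.1
position: [0.5122, -0.3324, 0.112]
ee_rot: [2.502, 0.047, 0.016]
force: [0.1, 2.7, -4.3]
width: 0.693
```

```bash
python3 - <<'E'
from h import *
from plan import clear,H
where()
a=None
for w in [(-48.2,-33.5,5),(-46.7,-36,3)]:
    b=ppose(*w);rows(*b,n=1,grip=1,start=a);a=b
# seated center at theta=3
for hx,hz,t in((1.5,1.05,3),(3,1.05,3),(3.8,1,3)):
    from plan import center
    print(hx,center(hx,hz,np.radians(t)),clear(hx,hz,np.radians(t)))
E
```

```text
X,Y,Z mm [-50.1   0.2 -30.1] th 8.35 yaw err -0.2 roll 0.04 f [ 0.1  2.7 -4.3] tq [ 1.96 -0.   -0.01] w 63.8 t 10.1
t 10.1 dist mm [-0.1 -2.4 -2.7] rot 3.4 n 1 f [ 0.1  2.7 -4.3] w 0.693
joints [0.28, 0.52, -0.22, 2.02, 1.07, 0.87, -0.7]
[[-0.001,0.002,0.024,-0.117,0.003,-0.006,1]]
t 10.1 dist mm [ 0.1 -1.7 -2.1] rot 2.0 n 1 f [ 0.1  2.7 -4.3] w 0.693
joints [0.28, 0.52, -0.22, 2.02, 1.07, 0.87, -0.7]
[[0,0,0.018,-0.07,0,0,1]]
1.5 [-46.63506876 -38.48498647] -0.1
3 [-45.13506876 -38.48498647] -0.1
3.8 [-44.33506876 -38.53498647] 0.1
```

```bash
python3 - <<'E'
from h import *
from cell import get_image
s=get_image("scene");t=get_image("top")
def crop(im,x0,y0,x1,y1,k,name):
    o=cv2.resize(im[y0:y1,x0:x1],None,fx=k,fy=k,interpolation=cv2.INTER_CUBIC);o=cv2.convertScaleAbs(o,alpha=1.3)
    for x in range(x0-x0%10+10,x1,10): cv2.putText(o,str(x),(int((x-x0+.5)*k),8),0,.35,(0,255,255),1)
    for y in range(y0-y0%10+10,y1,10): cv2.putText(o,str(y),(0,int((y-y0+.5)*k)),0,.35,(0,255,255),1)
    cv2.imwrite(name,o)
crop(s,50,205,170,305,6,"pics/d1.png");crop(t,375,195,465,295,6,"pics/d2.png")
L=[("platetop",(42,44,32)),("platetop",(42,44,-32)),("rim",(-42,16,32)),("rim",(-42,16,-32)),("bot",(-42,-16,32))]
for (n,_),X in zip(L,traypts([a for _,a in L])): print(n,_,X.round(4),"scene",proj("scene",X).round(1),"top",proj("top",X).round(1))
where()
E
```

```text
platetop (42, 44, 32) [ 0.5457 -0.3684  0.1575] scene [ 88. 271.] top [437.9 225.9]
platetop (42, 44, -32) [ 0.4818 -0.3707  0.1574] scene [ 75.1 248.4] top [440.6 255.2]
rim (-42, 16, 32) [ 0.5425 -0.2812  0.1421] scene [137.4 252.3] top [396.3 228. ]
rim (-42, 16, -32) [ 0.4785 -0.2836  0.142 ] scene [123.2 231.6] top [398.6 256.9]
bot (-42, -16, 32) [ 0.5423 -0.2766  0.1104] scene [144.  261.7] top [390.5 229.4]
X,Y,Z mm [-50.1   0.3 -30. ] th 8.41 yaw err -0.23 roll 0.1 f [-0.9  5.4 -5.2] tq [ 2.27  0.14 -0.05] w 63.6 t 10.2
```

View pics/d1.png

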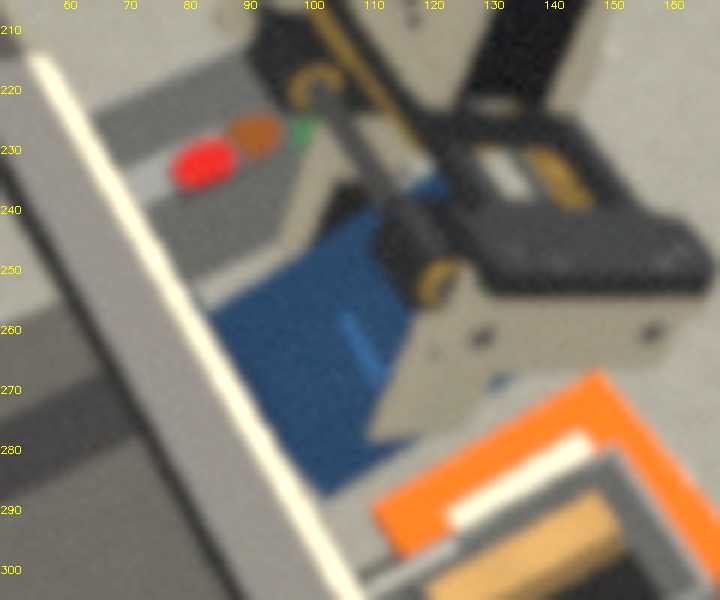

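View pics/d2.png

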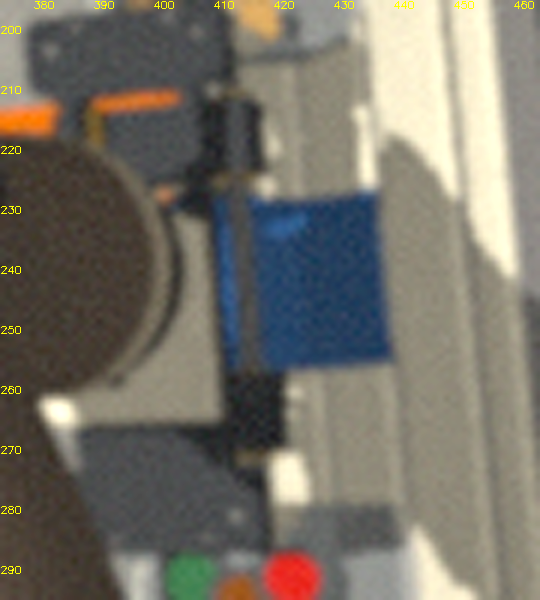

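Emit:
play_rows --pt "0 -0.011 -0.008 0 0 0 1" --pt "0 0 0 0 0 0 1"

```text
clock: 10.4
position: [0.5122, -0.3318, 0.1131]
ee_rot: [2.504, 0.042, 0.017]
force: [-0.5, -0.2, -3.7]
width: 0.694
```

```bash
python3 - <<'E'
from h import *
where()
E
```

```text
X,Y,Z mm [-50.6   0.2 -29. ] th 8.48 yaw err -0.39 roll 0.15 f [-0.5 -0.2 -3.7] tq [ 1.16 -0.02 -0.02] w 63.8 t 10.4
```

```bash
python3 - <<'E'
from h import *
t=cv2.imread("pics/top0.png");g=cv2.cvtColor(t,cv2.COLOR_BGR2GRAY)
G0=np.array([.5137,-.3727,0])
for x in(.49,.52,.55):
    y=-.3727+(x-.5137)*.041
    print("x",x,[ (z,proj("top",(x,y,z)).round(1).tolist()) for z in(0,.075,.091,.15,.166,.225,.241,.264)])
    v=int(round(proj("top",(x,y,.15))[1]))
    print(v,list(zip(range(405,472),g[v-1:v+2,405:472].mean(0).astype(int).tolist())))
E
```

```text
x 0.49 [(0, [418.3, 254.4]), (0.075, [428.6, 253.1]), (0.091, [431.0, 252.8]), (0.15, [440.5, 251.6]), (0.166, [443.2, 251.2]), (0.225, [454.3, 249.8]), (0.241, [457.5, 249.4]), (0.264, [462.4, 248.7])]
252 [(405, 85), (406, 83), (407, 81), (408, 88), (409, 90), (410, 92), (411, 87), (412, 87), (413, 85), (414, 86), (415, 100), (416, 134), (417, 158), (418, 168), (419, 172), (420, 169), (421, 168), (422, 170), (423, 172), (424, 171), (425, 174), (426, 173), (427, 166), (428, 149), (429, 153), (430, 166), (431, 169), (432, 169), (433, 171), (434, 168), (435, 170), (436, 171), (437, 173), (438, 177), (439, 166), (440, 142), (441, 146), (442, 164), (443, 170), (444, 171), (445, 169), (446, 167), (447, 168), (448, 171), (449, 171), (450, 171), (451, 172), (452, 175), (453, 163), (454, 135), (455, 138), (456, 160), (457, 168), (458, 169), (459, 171), (460, 176), (461, 170), (462, 141), (463, 107), (464, 94), (465, 95), (466, 96), (467, 96), (468, 94), (469, 92), (470, 74), (471, 52)]
x 0.52 [(0, [417.3, 242.5]), (0.075, [427.4, 240.4]), (0.091, [429.8, 239.9]), (0.15, [439.1, 237.9]), (0.
[... 1184 characters left out ...]
69), (413, 81), (414, 107), (415, 147), (416, 162), (417, 166), (418, 168), (419, 169), (420, 168), (421, 169), (422, 170), (423, 171), (424, 168), (425, 151), (426, 145), (427, 158), (428, 161), (429, 165), (430, 166), (431, 169), (432, 169), (433, 171), (434, 172), (435, 176), (436, 169), (437, 147), (438, 138), (439, 153), (440, 164), (441, 166), (442, 167), (443, 169), (444, 169), (445, 171), (446, 169), (447, 169), (448, 172), (449, 176), (450, 166), (451, 134), (452, 129), (453, 153), (454, 165), (455, 169), (456, 169), (457, 172), (458, 165), (459, 142), (460, 111), (461, 95), (462, 95), (463, 94), (464, 97), (465, 97), (466, 93), (467, 75), (468, 53), (469, 48), (470, 64), (471, 67)]
```

```bash
sed -i 's/GAP=np.array(\[.5137,-.3717,.150\])/GAP=np.array([.5137,-.3687,.150])/' h.py; python3 - <<'E'
from h import *
where()
a=None
for w in [(-48.3,-31.5,7),(-47.5,-34.3,5)]:
    b=ppose(*w);rows(*b,n=1,grip=1,start=a);a=b
E
```

```text
X,Y,Z mm [-47.6   0.1 -29. ] th 8.48 yaw err -0.39 roll 0.15 f [-0.5 -0.2 -3.7] tq [ 1.16 -0.02 -0.02] w 63.8 t 10.4
t 10.4 dist mm [-0.1  0.5 -2.2] rot 1.5 n 1 f [-0.5 -0.2 -3.7] w 0.694
joints [0.28, 0.51, -0.22, 2.02, 1.07, 0.88, -0.7]
[[0,-0.011,0.01,-0.052,0.004,-0.014,1]]
t 10.4 dist mm [ 0.  -1.1 -2.4] rot 2.0 n 1 f [-0.5 -0.2 -3.7] w 0.694
joints [0.28, 0.51, -0.22, 2.02, 1.07, 0.88, -0.7]
[[0,-0.004,0.017,-0.07,0,0,1]]
```

Emit:
play_rows --pt "0 -0.015 0.01 -0.052 0.004 -0.014 1" --pt "0 -0.006 0.016 -0.07 0 0 1" --pt "0 0 0 0 0 0 1"

```text
clock: 10.7
position: [0.5122, -0.3345, 0.1098]
ee_rot: [2.441, 0.044, 0.019]
force: [0.3, 0.4, -3.3]
width: 0.694
```

```bash
python3 - <<'E'
from h import *
where()
a=None
for w in [(-46.6,-35.7,3.6),(-45.4,-37.4,2),(-43.8,-40,-0.5)]:
    b=ppose(*w);rows(*b,n=1,grip=1,start=a);a=b
E
```

```text
X,Y,Z mm [-45.4  -0.1 -33. ] th 4.87 yaw err -0.25 roll 0.13 f [ 0.3  0.4 -3.3] tq [ 1.34 -0.06 -0.03] w 63.9 t 10.7
t 10.7 dist mm [ 0.1  1.  -2.4] rot 1.3 n 1 f [ 0.3  0.4 -3.3] w 0.694
joints [0.23, 0.54, -0.2, 2.04, 1.14, 0.9, -0.8]
[[0.001,-0.016,0.008,-0.044,0.002,-0.009,1]]
t 10.7 dist mm [ 0.1 -1.4 -1.4] rot 1.6 n 1 f [ 0.3  0.4 -3.3] w 0.694
joints [0.23, 0.54, -0.2, 2.04, 1.14, 0.9, -0.8]
[[0,0.001,0.013,-0.056,0,0,1]]
t 10.7 dist mm [ 0.1 -1.9 -2.1] rot 2.5 n 1 f [ 0.3  0.4 -3.3] w 0.694
joints [0.23, 0.54, -0.2, 2.04, 1.14, 0.9, -0.8]
[[0,0,0.019,-0.087,0,0,1]]
```

Emit:
play_rows --pt "0 -0.021 0.008 -0.044 0.002 -0.009 1" --pt "0 -0.006 0.013 -0.056 0 0 1" --pt "0 0 0 0 0 0 1"

```text
clock: 11.0
position: [0.5124, -0.3352, 0.1059]
ee_rot: [2.392, 0.045, 0.019]
force: [-0.0, -0.7, -4.0]
width: 0.694
```

```bash
python3 - <<'E'
from h import *
where()
a=None
for w in [(-44,-39.5,0),(-43.3,-40.8,-1.5)]:
    b=ppose(*w);rows(*b,n=1,grip=1,start=a);a=b
E
```

```text
X,Y,Z mm [-45.1   0.  -37.5] th 2.05 yaw err -0.15 roll 0.05 f [-0.  -0.7 -4. ] tq [ 1.3  -0.06 -0.02] w 63.8 t 11.0
t 11.0 dist mm [ 0.  -1.3 -1.5] rot 2.1 n 1 f [-0.  -0.7 -4. ] w 0.694
joints [0.19, 0.56, -0.18, 2.05, 1.2, 0.93, -0.87]
[[0,0,0.014,-0.071,0.003,-0.005,1]]
t 11.0 dist mm [ 0.  -0.9 -1. ] rot 1.5 n 1 f [-0.  -0.7 -4. ] w 0.694
joints [0.19, 0.56, -0.18, 2.05, 1.2, 0.93, -0.87]
[[0,-0.001,0.009,-0.052,0,0,1]]
```

Emit:
play_rows --pt "0 -0.005 0.012 -0.071 0.003 -0.005 1" --pt "0 -0.004 0.009 -0.052 0 0 1" --pt "0 0 0 0 0 0 1"

```text
clock: 11.3
position: [0.5127, -0.3378, 0.104]
ee_rot: [2.332, 0.044, 0.021]
force: [0.2, 0.5, -3.8]
width: 0.692
```

```bash
python3 - <<'E'
from h import *
where()
a=None
for w in [(-43.1,-42,-2),(-42.8,-43.2,-3)]:
    b=ppose(*w);rows(*b,n=1,grip=1,start=a);a=b
E
```

```text
X,Y,Z mm [-42.9   0.3 -40.1] th -1.37 yaw err -0.15 roll 0.08 f [ 0.2  0.5 -3.8] tq [ 1.5  -0.04  0.01] w 63.7 t 11.3
t 11.3 dist mm [-0.3  0.2 -1.7] rot 0.6 n 1 f [ 0.2  0.5 -3.8] w 0.692
joints [0.15, 0.59, -0.16, 2.07, 1.25, 0.96, -0.96]
[[-0.002,-0.009,0.007,-0.022,0.002,-0.006,1]]
t 11.3 dist mm [ 0.  -0.4 -1. ] rot 1.0 n 1 f [ 0.2  0.5 -3.8] w 0.692
joints [0.15, 0.59, -0.16, 2.07, 1.25, 0.96, -0.96]
[[0,-0.003,0.006,-0.035,0,0,1]]
```

Emit:
play_rows --pt "0 -0.011 0.008 -0.02 0 -0.004 1" --pt "0 -0.004 0.005 -0.01 0 0 1" --pt "0 0 0 0 0 0 1"

```text
clock: 11.6
position: [0.5131, -0.3379, 0.1017]
ee_rot: [2.319, 0.044, 0.021]
force: [-0.7, 2.8, -3.5]
width: 0.696
```

```bash
python3 - <<'E'
from h import *
where()
rows(*ppose(-42.8,-43.2,-2.5),n=1,grip=1)
E
```

```text
X,Y,Z mm [-42.9   0.7 -42.5] th -2.12 yaw err -0.13 roll 0.08 f [-0.7  2.8 -3.5] tq [ 1.67  0.13 -0.15] w 64.0 t 11.6
t 11.6 dist mm [-0.7 -0.1 -0.6] rot 0.4 n 1 f [-0.7  2.8 -3.5] w 0.696
joints [0.14, 0.6, -0.16, 2.07, 1.27, 0.97, -0.98]
[[-0.005,-0.003,0.003,-0.013,0.001,-0.005,1]]
```

Emit:
play_rows --pt "0 -0.004 0.003 -0.013 0 0 1" --pt "0 0 0 0 0 0 1"

```text
clock: 11.8
position: [0.5132, -0.3378, 0.1015]
ee_rot: [2.312, 0.043, 0.022]
force: [0.2, 3.1, -3.4]
width: 0.688
```

```bash
python3 - <<'E'
from h import *
from cell import get_image
where()
s=get_image("scene");t=get_image("top")
def crop(im,x0,y0,x1,y1,k,name):
    o=cv2.resize(im[y0:y1,x0:x1],None,fx=k,fy=k,interpolation=cv2.INTER_CUBIC);o=cv2.convertScaleAbs(o,alpha=1.3)
    cv2.imwrite(name,o)
crop(s,50,205,170,305,6,"pics/e1.png");crop(t,375,195,465,295,6,"pics/e2.png")
E
```

```text
X,Y,Z mm [-43.    0.7 -42.8] th -2.49 yaw err -0.15 roll 0.11 f [ 0.2  3.1 -3.4] tq [ 1.77  0.08 -0.1 ] w 63.3 t 11.8
```

View pics/e1.png

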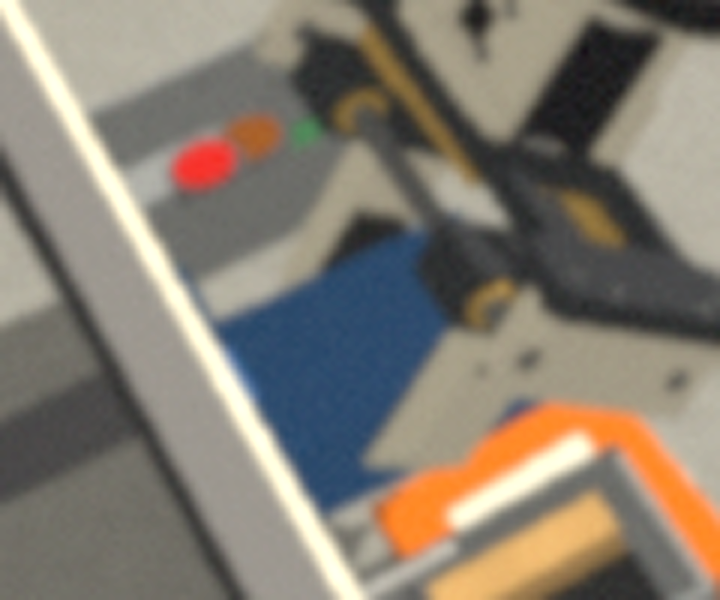

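View pics/e2.png

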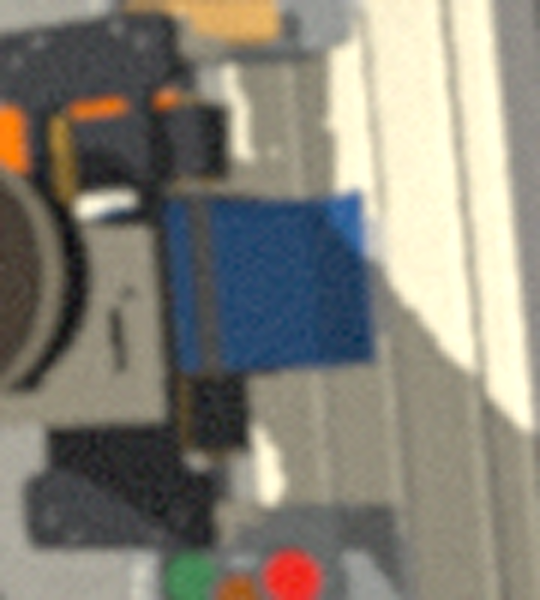

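Emit:
play_rows --pt "0 0 0 0 0 0 -0.5" --pt "0 0 0 0 0 0 -0.7" --pt "0 0 0 0 0 0 -0.8" --pt "0 0 0 0 0 0 -0.8" --pt "0 0 0 0 0 0 -0.8"

```text
clock: 12.4
position: [0.5136, -0.3408, 0.1038]
ee_rot: [2.308, 0.039, 0.023]
force: [-0.3, -0.7, 0.4]
width: 0.898
```

```bash
python3 - <<'E'
from h import *
from cell import get_image
where()
s=get_image("scene");t=get_image("top")
def crop(im,x0,y0,x1,y1,k,name):
    o=cv2.resize(im[y0:y1,x0:x1],None,fx=k,fy=k,interpolation=cv2.INTER_CUBIC);o=cv2.convertScaleAbs(o,alpha=1.3)
    cv2.imwrite(name,o)
crop(s,50,205,170,305,6,"pics/f1.png");crop(t,375,195,465,295,6,"pics/f2.png")
E
```

```text
X,Y,Z mm [-40.    1.1 -40.6] th -2.72 yaw err -0.32 roll 0.25 f [-0.3 -0.7  0.4] tq [ 0.85 -0.09 -0.02] w 82.6 t 12.4
```

View pics/f1.png

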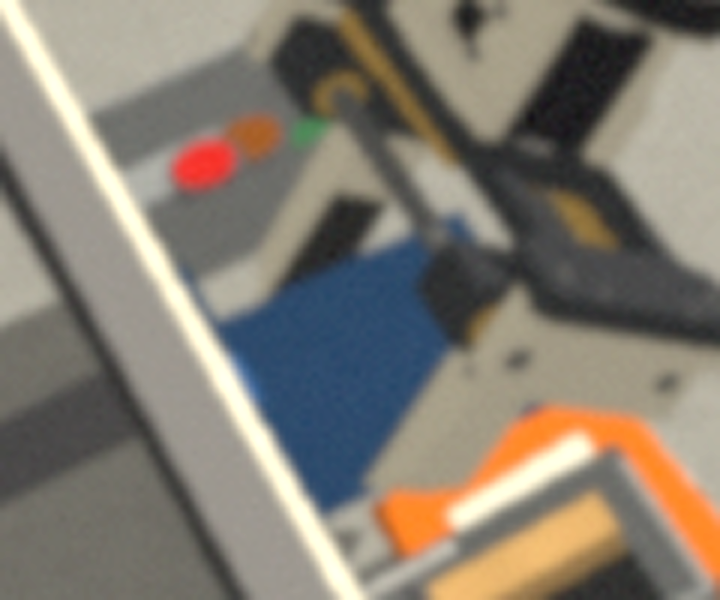

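View pics/f2.png

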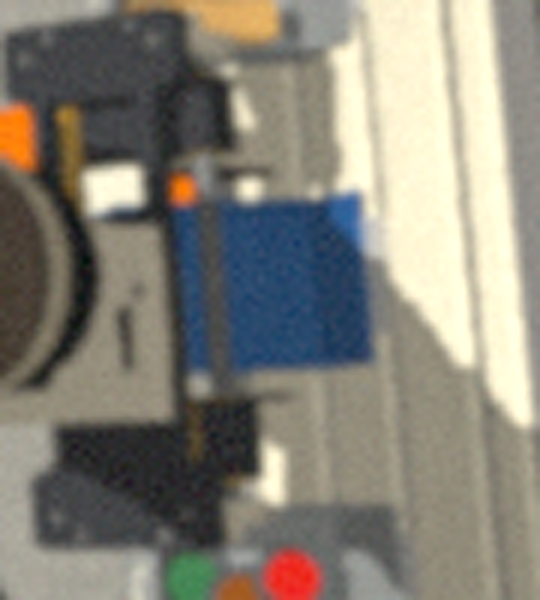

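Emit:
play_rows --pt "0 0 -0.1 0 0 0 -0.8" --pt "0 0 -0.2 0 0 0 -0.8" --pt "0 0 -0.25 0 0 0 -0.8" --pt "0 0 -0.25 0 0 0 -0.8"

```text
clock: 12.9
position: [0.5064, -0.2509, 0.1856]
ee_rot: [2.308, 0.036, 0.011]
force: [1.0, 1.1, -0.7]
width: 0.9
```

```bash
python3 - <<'E'
from h import *
from cell import get_image
where();p,R,o=cur();print(p,o["joints"].round(2))
s=get_image("scene");t=get_image("top");cv2.imwrite("pics/g_t.png",t);cv2.imwrite("pics/g_s.png",s)
def crop(im,x0,y0,x1,y1,k,name):
    o=cv2.resize(im[y0:y1,x0:x1],None,fx=k,fy=k,interpolation=cv2.INTER_CUBIC);o=cv2.convertScaleAbs(o,alpha=1.3)
    for x in range(x0-x0%10+10,x1,10): cv2.putText(o,str(x),(int((x-x0+.5)*k),8),0,.35,(0,255,255),1)
    for y in range(y0-y0%10+10,y1,10): cv2.putText(o,str(y),(0,int((y-y0+.5)*k)),0,.35,(0,255,255),1)
    cv2.imwrite(name,o)
crop(s,50,205,170,305,6,"pics/g1.png");crop(t,375,195,465,295,6,"pics/g2.png")
E
```

```text
X,Y,Z mm [-130.    -2.3   41.2] th -2.73 yaw err -0.67 roll -0.2 f [ 1.   1.1 -0.7] tq [ 0.81 -0.15  0.02] w 82.8 t 12.9
[ 0.50635614 -0.25094389  0.18562062] [ 0.03  0.46 -0.23  2.04  1.05  1.16 -0.86]
```

View pics/g1.png

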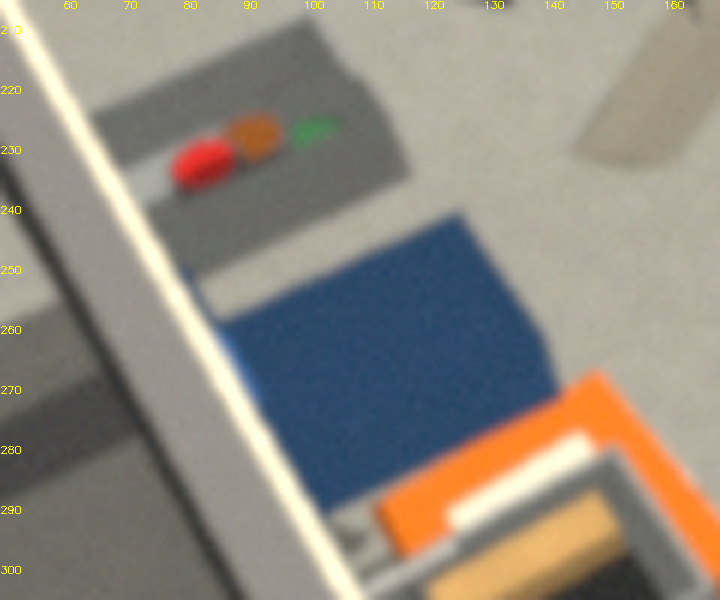

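View pics/g2.png

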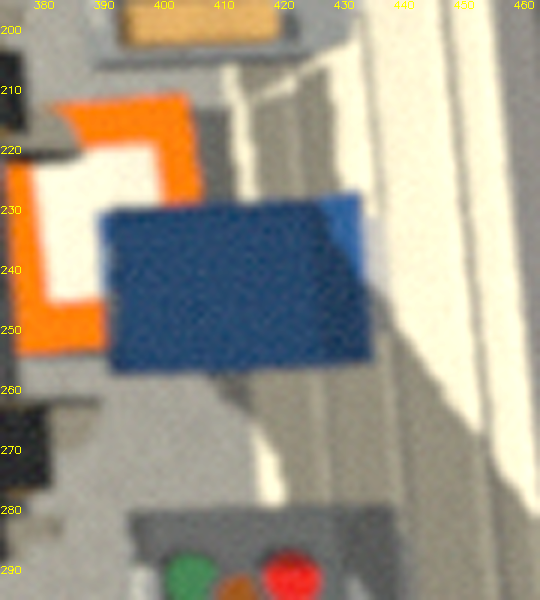

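```bash
python3 - <<'E'
from h import *
print(tri((356,180.3),(164.2,226.1)))
for X in [(.553,.256),(.555,.253),(.551,.253)]:
    for n in CM: print(X,n,[proj(n,(*X,z)).round(1).tolist() for z in(0,.038,.052,.076)])
t=cv2.imread("pics/g_t.png");s=cv2.imread("pics/g_s.png")
a=cv2.resize(t[205:245,145:185],None,fx=10,fy=10,interpolation=cv2.INTER_CUBIC)
b=cv2.resize(s[160:200,335:375],None,fx=10,fy=10,interpolation=cv2.INTER_CUBIC)
for i in range(0,40,5):
    cv2.putText(a,str(145+i),(i*10+5,8),0,.35,(0,255,255),1);cv2.putText(a,str(205+i),(0,i*10+5),0,.35,(0,255,255),1)
    cv2.putText(b,str(335+i),(i*10+5,8),0,.35,(0,255,255),1);cv2.putText(b,str(160+i),(0,i*10+5),0,.35,(0,255,255),1)
cv2.imwrite("pics/obj.png",cv2.convertScaleAbs(np.hstack([a,b]),alpha=1.5))
print("tray plate",onz("top",(434.5,226.2),.153),onz("top",(436.5,254.2),.153),"front",onz("top",(391.2,229.5),.1206),onz("top",(393.2,256.5),.1206))
E
```

```text
(array([0.55384879, 0.25493712, 0.04296747]), [np.float64(0.00436003393139609), np.float64(0.004360033931396524)])
(0.553, 0.256) scene [[356.1, 192.4], [357.7, 181.1], [358.3, 176.7], [359.3, 169.1]]
(0.553, 0.256) top [[169.3, 229.2], [165.8, 227.6], [164.4, 227.1], [161.9, 226.0]]
(0.555, 0.253) scene [[355.7, 193.3], [357.3, 182.0], [357.9, 177.7], [358.9, 170.1]]
(0.555, 0.253) top [[170.5, 228.4], [167.0, 226.8], [165.7, 226.2], [163.2, 225.2]]
(0.551, 0.253) scene [[354.7, 192.5], [356.2, 181.1], [356.8, 176.8], [357.8, 169.2]]
(0.551, 0.253) top [[170.5, 230.0], [166.9, 228.5], [165.6, 227.9], [163.2, 226.9]]
tray plate [ 0.54546565 -0.36251454  0.153     ] [ 0.48415751 -0.36353211  0.153     ] front [ 0.54120257 -0.27538606  0.1206    ] [ 0.48027233 -0.27748653  0.1206    ]
```

View pics/obj.png

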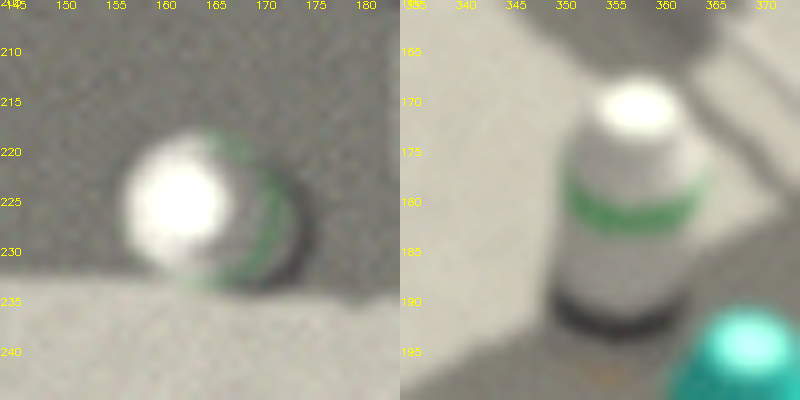

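```bash
python3 - <<'E'
from h import *
B=(np.array([.555,.253,.17]),toolR(-np.pi/2,np.pi/2))
A=(np.array([.51,-.17,.235]),toolR(-np.pi/2,np.radians(60)))
rows(*A,grip=-.5)
rows(*B,grip=-.5,start=A)
E
```

```text
t 13.0 dist mm [ 0.3 77.4 47.6] rot 17.7 n 3 f [ 1.4  0.7 -0.3] w 0.898
joints [0.02, 0.45, -0.24, 2.03, 1.05, 1.16, -0.86]
[[0.007,-0.038,-0.198,0.205,-0.016,0.017,-0.5],[0.005,-0.058,-0.193,0.205,-0.016,0.017,-0.5],[0.003,-0.077,-0.186,0.205,-0.016,0.017,-0.5]]
t 13.0 dist mm [ 45. 423. -65.] rot 30.0 n 10 f [ 1.4  0.7 -0.3] w 0.898
joints [0.02, 0.45, -0.24, 2.03, 1.05, 1.16, -0.86]
[[0.03,-0.266,-0.103,0.105,0,0,-0.5],[0.03,-0.271,-0.089,0.105,0,0,-0.5],[0.03,-0.275,-0.075,0.105,0,0,-0.5],[0.03,-0.279,-0.061,0.105,0,0,-0.5],[0.03,-0.282,-0.046,0.105,0,0,-0.5]]
[[0.03,-0.284,-0.031,0.105,0,0,-0.5],[0.03,-0.285,-0.016,0.105,0,0,-0.5],[0.03,-0.285,-0.001,0.105,0,0,-0.5],[0.03,-0.285,0.014,0.105,0,0,-0.5],[0.03,-0.284,0.029,0.105,0,0,-0.5]]
```

Emit:
play_rows --pt "0.007 -0.038 -0.198 0.205 -0.016 0.017 -0.5" --pt "0.005 -0.058 -0.193 0.205 -0.016 0.017 -0.5" --pt "0.003 -0.077 -0.186 0.205 -0.016 0.017 -0.5" --pt "0.03 -0.266 -0.103 0.105 0 0 -0.5" --pt "0.03 -0.271 -0.089 0.105 0 0 -0.5"

```text
clock: 13.5
position: [0.5169, -0.0805, 0.2268]
ee_rot: [2.738, 0.001, -0.001]
force: [0.8, -0.1, 0.1]
width: 0.75
```

Emit:
play_rows --pt "0.03 -0.275 -0.07 0.105 0 0 -0.5" --pt "0.03 -0.279 -0.061 0.105 0 0 -0.5" --pt "0.03 -0.282 -0.046 0.105 0 0 -0.5" --pt "0.03 -0.284 -0.031 0.105 0 0 -0.5" --pt "0.03 -0.285 -0.016 0.105 0 0 -0.5"

```text
clock: 14.0
position: [0.5378, 0.1403, 0.1992]
ee_rot: [3.011, -0.0, -0.001]
force: [1.4, 0.5, 0.0]
width: 0.747
```

```bash
python3 - <<'E'
from h import *
B=(np.array([.555,.253,.17]),toolR(-np.pi/2,np.pi/2))
p,R,o=cur();print(p)
rows(*B,grip=-.5)
E
```

```text
[0.53781931 0.14031081 0.19923329]
t 14.0 dist mm [ 17.2 112.7 -29.2] rot 7.5 n 3 f [1.4 0.5 0. ] w 0.747
joints [-0.06, 0.43, -0.5, 1.72, 0.35, 1.14, -0.7]
[[0.038,-0.257,0.032,0.087,0.001,0,-0.5],[0.038,-0.255,0.043,0.087,0.001,0,-0.5],[0.038,-0.253,0.054,0.087,0.001,0,-0.5]]
```

Emit:
play_rows --pt "0.038 -0.257 0.032 0.087 0 0 -0.5" --pt "0.038 -0.255 0.043 0.087 0 0 -0.5" --pt "0.038 -0.253 0.054 0.087 0 0 -0.5" --pt "0 0 0 0 0 0 -0.5"

```text
clock: 14.4
position: [0.5524, 0.2633, 0.1695]
ee_rot: [-3.132, -0.01, 0.005]
force: [-0.2, 0.1, -0.5]
width: 0.75
```

```bash
python3 - <<'E'
from h import *
from cell import get_image
B=(np.array([.555,.253,.12]),toolR(-np.pi/2,np.pi/2))
p,R,o=cur();print(p)
rows(*B,grip=-.5)
t=get_image("top");s=get_image("scene")
a=cv2.resize(t[190:260,120:210],None,fx=4.4,fy=4.4,interpolation=cv2.INTER_CUBIC)
b=cv2.resize(s[130:200,310:400],None,fx=4.4,fy=4.4,interpolation=cv2.INTER_CUBIC)
cv2.imwrite("pics/o1.png",cv2.convertScaleAbs(np.hstack([a,b]),alpha=1.4))
E
```

```text
[0.5523918  0.26331272 0.16954794]
t 14.4 dist mm [  2.6 -10.3 -49.5] rot 0.7 n 2 f [-0.2  0.1 -0.5] w 0.75
joints [-0.16, 0.53, -0.55, 1.64, 0.29, 1.05, -0.78]
[[0.009,0.036,0.165,-0.01,0.003,0.006,-0.5],[0.009,0.035,0.165,-0.01,0.003,0.006,-0.5]]
```

View pics/o1.png

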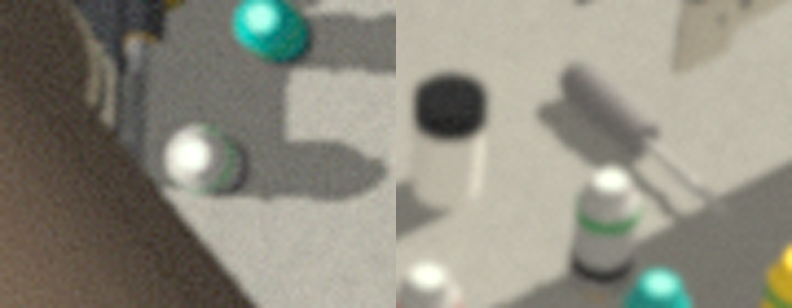

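Emit:
play_rows --pt "0.01 0.036 0.165 -0.01 0.003 0.006 -0.5" --pt "0.005 0.025 0.165 -0.01 0.003 0.006 -0.5" --pt "0 0 0 0 0 0 -0.5"

```text
clock: 14.8
position: [0.5561, 0.2465, 0.1213]
ee_rot: [3.134, -0.008, 0.005]
force: [0.0, -0.7, 0.7]
width: 0.746
```

```bash
python3 - <<'E'
from h import *
from cell import get_image
B=(np.array([.555,.253,.095]),toolR(-np.pi/2,np.pi/2))
p,R,o=cur();print(p)
rows(*B,grip=-.5)
s=get_image("scene");t=get_image("top")
x0,y0,k=320,110,6
b=cv2.resize(s[y0:y0+95,x0:x0+80],None,fx=k,fy=k,interpolation=cv2.INTER_CUBIC)
for x in range(x0,x0+80,10):cv2.putText(b,str(x),((x-x0)*k+3,8),0,.35,(0,255,255),1)
for y in range(y0,y0+95,10):cv2.putText(b,str(y),(0,(y-y0)*k+3),0,.35,(0,255,255),1)
cv2.imwrite("pics/o2.png",cv2.convertScaleAbs(b,alpha=1.4))
for l in(-.034,.034):
  for w in (-.0095,.0095):
    print("finger tip",proj("scene",p+R.apply([l,w,0])).round(1))
E
```

```text
[0.55609777 0.24645837 0.12133857]
t 14.8 dist mm [ -1.1   6.5 -26.3] rot 0.6 n 1 f [ 0.  -0.7  0.7] w 0.746
joints [-0.16, 0.57, -0.52, 1.7, 0.34, 0.96, -0.81]
[[-0.008,-0.045,0.175,0.016,-0.006,-0.01,-0.5]]
finger tip [352.5 147.5]
finger tip [346.3 150.4]
finger tip [372.4 162.4]
finger tip [366.1 165.5]
```

View pics/o2.png

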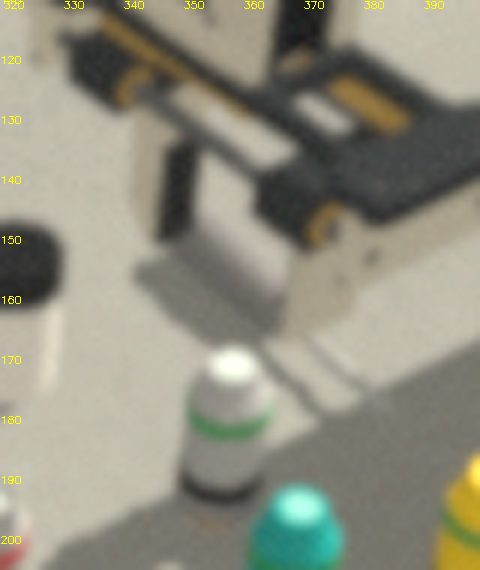

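Emit:
play_rows --pt "0 -0.03 0.175 0.01 -0.006 -0.01 -0.5" --pt "0 0 0 0 0 0 -0.5"

```text
clock: 15.1
position: [0.5594, 0.2529, 0.1012]
ee_rot: [-3.14, 0.001, -0.012]
force: [-1.9, -0.4, -0.3]
width: 0.75
```

```bash
python3 - <<'E'
from h import *
from cell import get_image
B=(np.array([.555,.252,.06]),toolR(-np.pi/2,np.pi/2))
p,R,o=cur();print(p)
rows(*B,grip=-.5)
s=get_image("scene");t=get_image("top");cv2.imwrite("pics/o3t.png",t)
x0,y0,k=320,130,7
b=cv2.resize(s[y0:y0+75,x0:x0+65],None,fx=k,fy=k,interpolation=cv2.INTER_CUBIC)
for x in range(x0,x0+65,10):cv2.putText(b,str(x),((x-x0)*k+3,8),0,.35,(0,255,255),1)
for y in range(y0,y0+75,10):cv2.putText(b,str(y),(0,(y-y0)*k+3),0,.35,(0,255,255),1)
cv2.imwrite("pics/o3.png",cv2.convertScaleAbs(b,alpha=1.4))
E
```

```text
[0.55937635 0.25289911 0.10119463]
t 15.1 dist mm [ -4.4  -0.9 -41.2] rot 0.5 n 1 f [-1.9 -0.4 -0.3] w 0.75
joints [-0.17, 0.59, -0.51, 1.71, 0.36, 0.92, -0.82]
[[-0.031,0.006,0.274,-0.003,-0.016,-0.001,-0.5]]
```

View pics/o3.png

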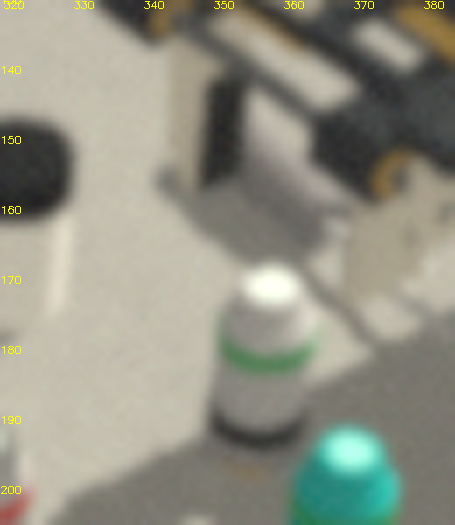

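Emit:
play_rows --pt "-0.031 0.006 0.2 0 -0.016 0 -0.5" --pt "0 0 0 0 0 0 -0.5"

```text
clock: 15.4
position: [0.5589, 0.2543, 0.0779]
ee_rot: [-3.136, 0.002, -0.015]
force: [-0.3, -1.1, -0.1]
width: 0.751
```

```bash
python3 - <<'E'
from h import *
B=(np.array([.555,.252,.033]),toolR(-np.pi/2,np.pi/2))
p,R,o=cur();print(p)
rows(*B,grip=-.5)
E
```

```text
[0.5589373  0.2542742  0.07789951]
t 15.4 dist mm [ -3.9  -2.3 -44.9] rot 0.6 n 2 f [-0.3 -1.1 -0.1] w 0.751
joints [-0.18, 0.62, -0.5, 1.74, 0.37, 0.87, -0.84]
[[-0.015,0.008,0.149,-0.006,-0.009,-0.001,-0.5],[-0.014,0.008,0.15,-0.006,-0.009,-0.001,-0.5]]
```

Emit:
play_rows --pt "-0.04 0.016 0.13 -0.006 -0.012 0 -0.5" --pt "0 0 0 0 0 0 -0.5"

```text
clock: 15.6
position: [0.5552, 0.2531, 0.0624]
ee_rot: [-3.137, 0.003, -0.012]
force: [-0.7, -1.1, -0.1]
width: 0.752
```

```bash
python3 - <<'E'
from h import *
B=(np.array([.555,.252,.033]),toolR(-np.pi/2,np.pi/2))
p,R,o=cur();print(p)
rows(*B,grip=-.5)
E
```

```text
[0.55522075 0.25312133 0.06240117]
t 15.6 dist mm [ -0.2  -1.1 -29.4] rot 0.5 n 1 f [-0.7 -1.1 -0.1] w 0.752
joints [-0.18, 0.63, -0.49, 1.76, 0.39, 0.84, -0.85]
[[-0.003,0.008,0.196,-0.01,-0.016,-0.003,-0.5]]
```

Emit:
play_rows --pt "-0.003 0.006 0.11 0 -0.008 0 -0.5" --pt "0 0 0.09 0 -0.008 0 -0.5" --pt "0 0 0 0 0 0 -0.5"

```text
clock: 15.9
position: [0.5585, 0.2541, 0.036]
ee_rot: [-3.134, 0.003, -0.01]
force: [-0.9, -0.5, 0.4]
width: 0.749
```

```bash
python3 - <<'E'
from h import *
from cell import get_image
B=(np.array([.555,.252,.033]),toolR(-np.pi/2,np.pi/2))
p,R,o=cur();print(p)
rows(*B,grip=-.5)
s=get_image("scene")
x0,y0,k=320,130,7
b=cv2.resize(s[y0:y0+75,x0:x0+65],None,fx=k,fy=k,interpolation=cv2.INTER_CUBIC)
cv2.imwrite("pics/o4.png",cv2.convertScaleAbs(b,alpha=1.4))
E
```

```text
[0.5584615  0.25413561 0.03602228]
t 15.9 dist mm [-3.5 -2.1 -3. ] rot 0.6 n 1 f [-0.9 -0.5  0.4] w 0.749
joints [-0.19, 0.67, -0.47, 1.77, 0.41, 0.79, -0.87]
[[-0.023,0.014,0.02,-0.016,-0.012,-0.004,-0.5]]
```

View pics/o4.png

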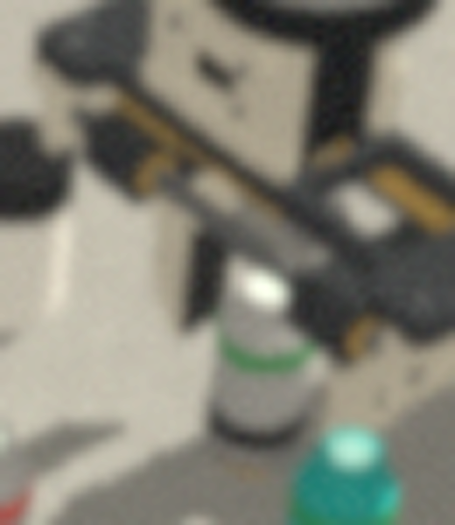

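Emit:
play_rows --pt "-0.03 0.014 0.015 -0.012 -0.012 0 -0.4" --pt "0 0 0 0 0 0 -0.1" --pt "0 0 0 0 0 0 0.1" --pt "0 0 0 0 0 0 0.3" --pt "0 0 0 0 0 0 0.6" --force 25

```text
clock: 16.45
position: [0.5547, 0.2529, 0.036]
ee_rot: [-3.139, 0.003, -0.003]
force: [0.0, -0.4, 0.9]
width: 0.399
```

Emit:
play_rows --pt "0 0 0 0 0 0 1" --pt "0 0 0 0 0 0 1"

```text
clock: 16.65
position: [0.5548, 0.2529, 0.0361]
ee_rot: [-3.139, 0.003, -0.004]
force: [0.6, -0.3, -1.3]
width: 0.351
```

```bash
python3 - <<'E'
from h import *
from cell import get_image
p,R,o=cur();print(p,o["width"]*92,o["force"],R.as_matrix()[:,2])
s=get_image("scene")
x0,y0,k=320,130,7
b=cv2.resize(s[y0:y0+75,x0:x0+65],None,fx=k,fy=k,interpolation=cv2.INTER_CUBIC)
cv2.imwrite("pics/o5.png",cv2.convertScaleAbs(b,alpha=1.4))
E
```

```text
[0.55476022 0.25290933 0.03613864] 32.25895437052699 [ 0.58916359 -0.29540497 -1.25048064] [ 0.00240045  0.00299984 -0.99999262]
```

View pics/o5.png

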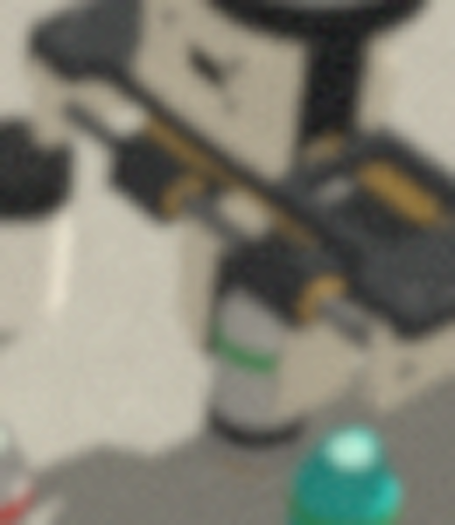

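Emit:
play_rows --pt "0 0 0 0 0 0 1" --pt "0 0 0 0 0 0 1" --force 30

```text
clock: 16.9
position: [0.5547, 0.2529, 0.0361]
ee_rot: [-3.139, 0.003, -0.004]
force: [-0.5, 1.1, -0.2]
width: 0.354
```

```bash
python3 - <<'E'
from h import *
from cell import get_image
p,R,o=cur();print(p,o["width"]*92,o["force"],R.as_matrix()[:,2])
t=get_image("top");a=cv2.resize(t[180:260,100:220],None,fx=5,fy=5,interpolation=cv2.INTER_CUBIC)
cv2.imwrite("pics/o6.png",cv2.convertScaleAbs(a,alpha=1.4))
E
```

```text
[0.55473611 0.2529244  0.03611409] 32.594309224103355 [-0.48116543  1.05489996 -0.23342029] [ 0.00232204  0.00301835 -0.99999275]
```

View pics/o6.png

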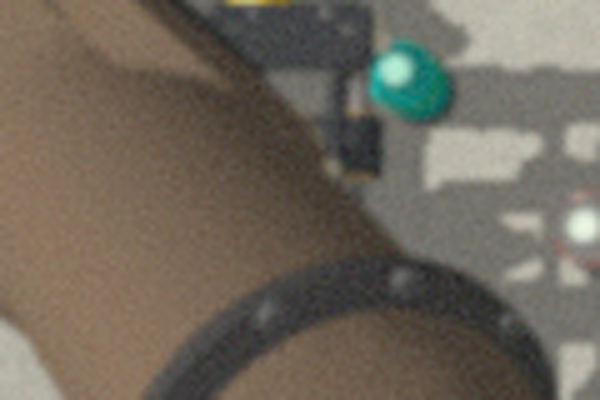

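Emit:
play_rows --pt "0 0 -0.04 0 0 0 1" --pt "0 0 -0.06 0 0 0 1" --pt "0 0 -0.08 0 0 0 1" --pt "0 0 0 0 0 0 1"

```text
clock: 17.35
position: [0.5544, 0.2527, 0.0653]
ee_rot: [-3.139, 0.003, -0.002]
force: [1.0, 1.1, -2.3]
width: 0.355
```

```bash
python3 - <<'E'
from h import *
from cell import get_image
p,R,o=cur();print(p,o["width"]*92,o["force"],R.as_matrix()[:,2])
s=get_image("scene")
x0,y0,k=320,110,7
b=cv2.resize(s[y0:y0+85,x0:x0+70],None,fx=k,fy=k,interpolation=cv2.INTER_CUBIC)
for x in range(x0,x0+65,10):cv2.putText(b,str(x),((x-x0)*k+3,8),0,.35,(0,0,255),1)
for y in range(y0,y0+85,10):cv2.putText(b,str(y),(0,(y-y0)*k+3),0,.35,(0,0,255),1)
cv2.imwrite("pics/o7.png",cv2.convertScaleAbs(b,alpha=1.4))
for l in(-.0165,.0165):
  for w in (-.0095,.0095):
    print("finger tip",proj("scene",p+R.apply([l,w,0])).round(1))
print("foot if centred",proj("scene",p-[0,0,.0361]).round(1),[proj("scene",p-[-.0*1,dy,.0361]).round(1).tolist() for dy in(-.01,.01)])
E
```

```text
[0.55436913 0.2527266  0.06532119] 32.70233585136801 [ 1.03366755  1.07258537 -2.32343453] [ 0.00157026  0.00266739 -0.99999521]
finger tip [356.6 168.2]
finger tip [350.6 171.3]
finger tip [365.9 175.5]
finger tip [359.8 178.6]
foot if centred [356.7 184.6] [[359.7, 182.9], [353.6, 186.2]]
```

View pics/o7.png

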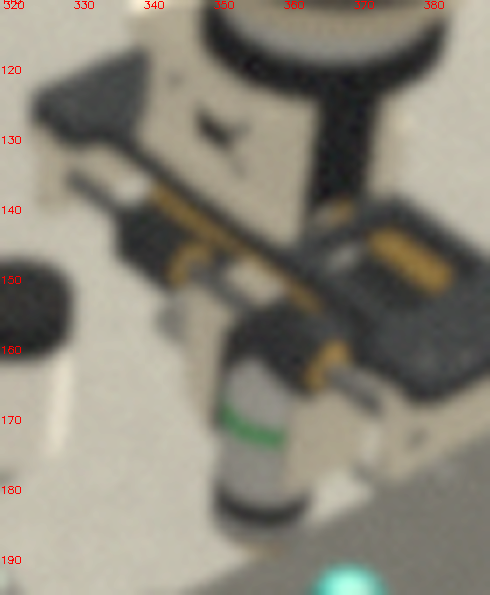

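```bash
python3 - <<'E'
from h import *
A=(np.array([.55,.20,.20]),toolR(-np.pi/2,np.pi/2))
B=(np.array([.513,-.26,.24]),toolR(AZP,np.pi/2))
rows(*A,grip=1,maxmm=38)
rows(*B,grip=1,start=A,maxmm=40)
E
```

```text
t 17.4 dist mm [ -4.1 -52.4 135.5] rot 0.2 n 4 f [ 0.3 -0.2 -2. ] w 0.353
joints [-0.18, 0.63, -0.49, 1.75, 0.38, 0.85, -0.85]
[[-0.006,0.087,-0.226,-0.001,0,-0.001,1],[-0.006,0.087,-0.226,-0.001,0,-0.001,1],[-0.007,0.087,-0.226,-0.001,0,-0.001,1],[-0.007,0.087,-0.226,-0.001,0,-0.001,1]]
t 17.4 dist mm [ -37. -460.   40.] rot 2.3 n 12 f [ 0.3 -0.2 -2. ] w 0.353
joints [-0.18, 0.63, -0.49, 1.75, 0.38, 0.85, -0.85]
[[-0.021,0.256,-0.022,0,0,-0.007,1],[-0.021,0.255,-0.022,0,0,-0.007,1],[-0.022,0.255,-0.022,0,0,-0.007,1],[-0.023,0.255,-0.022,0,0,-0.007,1],[-0.024,0.255,-0.022,0,0,-0.007,1]]
[[-0.025,0.255,-0.022,0,0,-0.007,1],[-0.026,0.255,-0.022,0,0,-0.007,1],[-0.027,0.255,-0.022,0,0,-0.007,1],[-0.028,0.255,-0.022,0,0,-0.007,1],[-0.028,0.255,-0.022,0,0,-0.007,1]]
[[-0.029,0.255,-0.022,0,0,-0.007,1],[-0.03,0.255,-0.022,0,0,-0.007,1]]
```

Emit:
play_rows --pt "0 0.04 -0.12 0 0 0 1" --pt "0 0.087 -0.22 0 0 0 1" --pt "0 0.087 -0.22 0 0 0 1" --pt "0 0.1 -0.22 0 0 0 1" --pt "-0.02 0.15 -0.15 0 0 0 1"

```text
clock: 17.9
position: [0.5477, 0.1828, 0.2046]
ee_rot: [-3.14, -0.007, 0.011]
force: [0.9, -0.5, -2.4]
width: 0.354
```

Emit:
play_rows --pt "-0.021 0.2 -0.03 0 0 -0.007 1" --pt "-0.021 0.22 -0.02 0 0 -0.007 1" --pt "-0.022 0.23 -0.02 0 0 -0.007 1" --pt "-0.023 0.23 -0.02 0 0 -0.007 1" --pt "-0.024 0.23 -0.02 0 0 -0.007 1"

```text
clock: 18.4
position: [0.5332, 0.0136, 0.2255]
ee_rot: [-3.138, -0.043, -0.0]
force: [0.0, 0.2, -1.2]
width: 0.354
```

```bash
python3 - <<'E'
from h import *
B=(np.array([.513,-.27,.24]),toolR(AZP,np.pi/2))
p,R,o=cur();print(p)
rows(*B,grip=1,maxmm=36)
E
```

```text
[0.53318144 0.0135561  0.22551774]
t 18.4 dist mm [ -20.2 -283.6   14.5] rot 0.8 n 8 f [ 0.   0.2 -1.2] w 0.354
joints [0.3, 0.35, -0.55, 1.76, 0.2, 1.09, -0.29]
[[-0.023,0.236,-0.013,-0.001,0,-0.003,1],[-0.024,0.236,-0.013,-0.001,0,-0.003,1],[-0.024,0.236,-0.013,-0.001,0,-0.003,1],[-0.024,0.236,-0.013,-0.001,0,-0.003,1],[-0.025,0.236,-0.012,-0.001,0,-0.003,1]]
[[-0.025,0.236,-0.012,-0.001,0,-0.003,1],[-0.026,0.235,-0.012,-0.001,0,-0.003,1],[-0.026,0.235,-0.012,-0.001,0,-0.003,1]]
```

Emit:
play_rows --pt "-0.023 0.236 -0.013 0 0 -0.003 1" --pt "-0.024 0.236 -0.013 0 0 -0.003 1" --pt "-0.024 0.236 -0.013 0 0 -0.003 1" --pt "-0.024 0.22 -0.013 0 0 -0.003 1" --pt "-0.025 0.2 -0.012 0 0 -0.003 1"

```text
clock: 18.9
position: [0.5176, -0.1642, 0.2351]
ee_rot: [-3.139, -0.054, -0.001]
force: [0.7, 1.0, -0.5]
width: 0.359
```

Emit:
play_rows --pt "-0.025 0.18 -0.012 0 0 -0.003 1" --pt "-0.026 0.12 0 0 0 -0.003 1" --pt "0 0.06 0 0 0 0 1" --pt "0 0 0 0 0 0 1"

```text
clock: 19.3
position: [0.5093, -0.2263, 0.2362]
ee_rot: [-3.141, -0.046, 0.002]
force: [0.1, 0.4, -2.5]
width: 0.359
```

```bash
python3 - <<'E'
from h import *
B=(np.array([.513,-.313,.20]),toolR(AZP,np.pi/2))
p,R,o=cur();print(p)
rows(*B,grip=1,maxmm=36)
E
```

```text
[ 0.50932044 -0.22627554  0.23617464]
t 19.3 dist mm [  3.7 -86.7 -36.2] rot 0.7 n 3 f [ 0.1  0.4 -2.5] w 0.359
joints [0.67, 0.36, -0.47, 1.7, 0.18, 1.13, 0.18]
[[0.003,0.193,0.08,0,0.001,-0.008,1],[0.002,0.193,0.08,0,0.001,-0.008,1],[0.001,0.193,0.08,0,0.001,-0.008,1]]
```

Emit:
play_rows --pt "0.003 0.18 0.06 0 0 -0.008 1" --pt "0.002 0.15 0.06 0 0 -0.008 1" --pt "0.001 0.12 0.06 0 0 -0.008 1" --pt "0 0 0 0 0 0 1"

```text
clock: 19.7
position: [0.5149, -0.2898, 0.2083]
ee_rot: [-3.138, -0.078, -0.0]
force: [0.1, 0.4, -1.7]
width: 0.357
```

```bash
python3 - <<'E'
from h import *
B=(np.array([.513,-.313,.16]),toolR(AZP,np.pi/2))
p,R,o=cur();print(p)
rows(*B,grip=1,maxmm=36)
E
```

```text
[ 0.51486996 -0.28983535  0.208328  ]
t 19.7 dist mm [ -1.9 -23.2 -48.3] rot 0.5 n 2 f [ 0.1  0.4 -1.7] w 0.357
joints [0.73, 0.44, -0.44, 1.65, 0.2, 1.1, 0.29]
[[-0.01,0.077,0.161,-0.002,0,0.008,1],[-0.01,0.077,0.161,-0.002,0,0.008,1]]
```

Emit:
play_rows --pt "-0.01 0.09 0.07 0 0 0.008 1" --pt "0 0.07 0.07 0 0 0 1" --pt "0 0 0 0 0 0 1"

```text
clock: 20.0
position: [0.5155, -0.3129, 0.1853]
ee_rot: [-3.137, -0.076, -0.001]
force: [-0.6, -0.1, -1.8]
width: 0.352
```

```bash
python3 - <<'E'
from h import *
from cell import get_image
B=(np.array([.513,-.313,.15]),toolR(AZP,np.pi/2))
p,R,o=cur();print(p)
rows(*B,grip=1,maxmm=36)
s=get_image("scene");t=get_image("top")
def crop(im,x0,y0,x1,y1,k,name):
    o=cv2.resize(im[y0:y1,x0:x1],None,fx=k,fy=k,interpolation=cv2.INTER_CUBIC);o=cv2.convertScaleAbs(o,alpha=1.3)
    cv2.imwrite(name,o)
crop(s,40,170,170,305,5,"pics/p1.png")
E
```

```text
[ 0.51549936 -0.31285588  0.18534264]
t 20.0 dist mm [ -2.5  -0.1 -35.3] rot 0.5 n 1 f [-0.6 -0.1 -1.8] w 0.352
joints [0.76, 0.48, -0.43, 1.65, 0.21, 1.06, 0.31]
[[-0.017,0.001,0.236,-0.008,-0.001,0.014,1]]
```

View pics/p1.png

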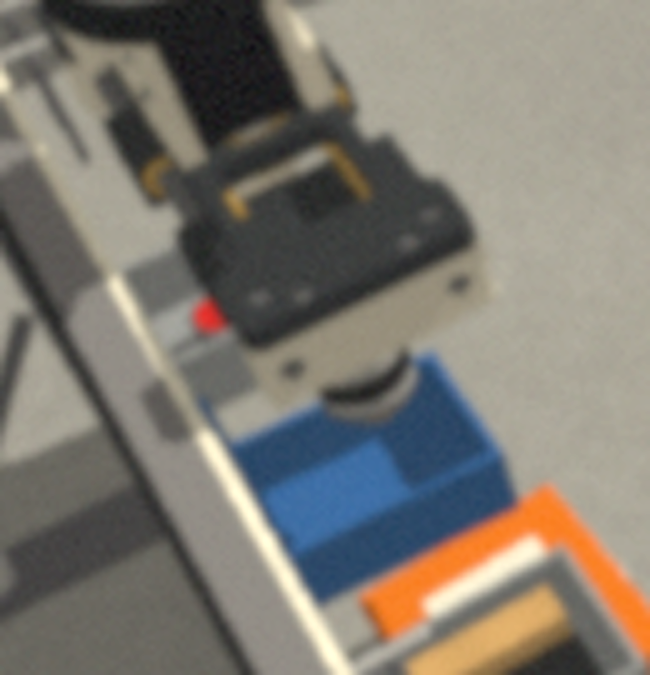

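Emit:
play_rows --pt "-0.017 0 0.12 0 0 0.01 1" --pt "0 0 0.12 0 0 0 1" --pt "0 0 0 0 0 0 1"

```text
clock: 20.4
position: [0.5155, -0.3097, 0.1519]
ee_rot: [-3.137, -0.073, -0.009]
force: [0.3, 0.2, -1.1]
width: 0.352
```

```bash
python3 - <<'E'
from h import *
from cell import get_image
B=(np.array([.513,-.313,.135]),toolR(AZP,np.pi/2))
p,R,o=cur();print(p)
rows(*B,grip=1,maxmm=36)
print("foot pred",proj("scene",p-[0,.003,.036]))
s=get_image("scene")
def crop(im,x0,y0,x1,y1,k,name):
    o=cv2.resize(im[y0:y1,x0:x1],None,fx=k,fy=k,interpolation=cv2.INTER_CUBIC);o=cv2.convertScaleAbs(o,alpha=1.3)
    cv2.imwrite(name,o)
crop(s,70,220,160,300,7,"pics/p2.png")
E
```

```text
[ 0.51552772 -0.30974743  0.15185666]
t 20.4 dist mm [ -2.5  -3.3 -16.9] rot 0.5 n 1 f [ 0.3  0.2 -1.1] w 0.352
joints [0.75, 0.5, -0.42, 1.7, 0.23, 0.99, 0.29]
[[-0.018,0.021,0.112,-0.007,-0.011,0.011,1]]
foot pred [119.42621178 259.75853233]
```

View pics/p2.png

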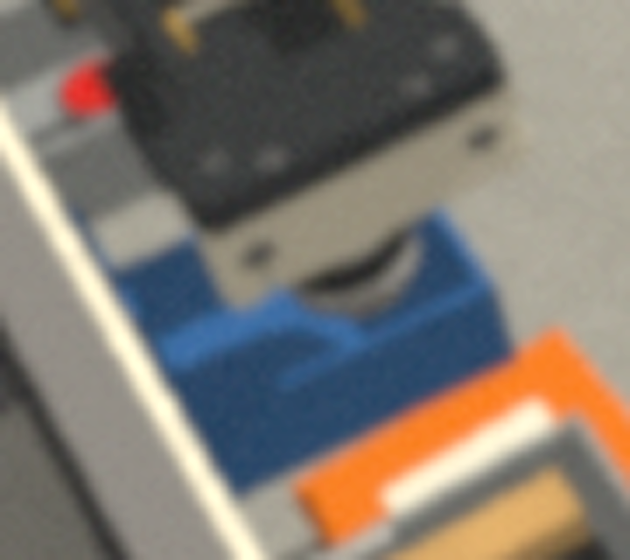

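Emit:
play_rows --pt "-0.025 0.045 0.06 -0.007 -0.011 0.011 1" --pt "0 0.01 0.03 0 0 0 1" --pt "0 0 0 0 0 0 1"

```text
clock: 20.75
position: [0.5142, -0.319, 0.1413]
ee_rot: [3.138, 0.065, 0.007]
force: [-0.1, 0.0, -1.0]
width: 0.356
```

```bash
python3 - <<'E'
from h import *
B=(np.array([.5125,-.316,.133]),toolR(AZP,np.pi/2))
p,R,o=cur();print(p,o["force"],R.as_matrix()[:,2])
rows(*B,grip=1,maxmm=36)
E
```

```text
[ 0.51421793 -0.31902145  0.14133232] [-0.06143294  0.00826014 -0.98127351] [ 0.00429577 -0.00279894 -0.99998686]
t 20.75 dist mm [-1.7  3.  -8.3] rot 0.3 n 1 f [-0.1  0.  -1. ] w 0.356
joints [0.75, 0.52, -0.41, 1.7, 0.24, 0.97, 0.29]
[[-0.011,-0.021,0.055,0.006,-0.008,0.001,1]]
```

Emit:
play_rows --pt "-0.011 -0.015 0.05 0.006 -0.008 0 1" --pt "0 0 0 0 0 0 1"

```text
clock: 20.95
position: [0.5126, -0.317, 0.1338]
ee_rot: [3.141, 0.064, 0.001]
force: [-0.1, 0.2, -2.2]
width: 0.354
```

```bash
python3 - <<'E'
from h import *
B=(np.array([.5125,-.316,.130]),toolR(AZP,np.pi/2))
p,R,o=cur();print(p,o["force"],R.as_matrix()[:,2])
rows(*B,grip=1,maxmm=36)
E
```

```text
[ 0.51258498 -0.31696731  0.13376804] [-0.13140984  0.20666905 -2.20745719] [ 4.99220136e-04 -1.17071051e-04 -9.99999869e-01]
t 20.95 dist mm [-0.1  1.  -3.8] rot 0.0 n 1 f [-0.1  0.2 -2.2] w 0.354
joints [0.75, 0.53, -0.41, 1.71, 0.25, 0.95, 0.29]
[[0,-0.006,0.025,0,-0.001,0,1]]
```

Expected touchdown is near 0.1296. I'm lowering in about 1.2 mm steps and watching force.

Emit:
play_rows --pt "0 0 0.012 0 0 0 1" --pt "0 0 0.006 0 0 0 1" --pt "0 0 0 0 0 0 1"

```text
clock: 21.25
position: [0.5128, -0.3167, 0.131]
ee_rot: [3.141, 0.065, 0.001]
force: [0.5, 0.1, -2.6]
width: 0.354
```

Emit:
play_rows --pt "0 0 0.008 0 0 0 1" --pt "0 0 0 0 0 0 1"

```text
clock: 21.45
position: [0.513, -0.3167, 0.1299]
ee_rot: [3.141, 0.065, 0.002]
force: [-0.1, 0.8, -1.0]
width: 0.357
```

Emit:
play_rows --pt "0 0 0.008 0 0 0 1" --pt "0 0 0 0 0 0 1"

```text
clock: 21.65
position: [0.5133, -0.3168, 0.1297]
ee_rot: [3.14, 0.065, 0.003]
force: [-1.1, 0.1, -0.6]
width: 0.355
```

```bash
python3 - <<'E'
from h import *
p,R,o=cur();print(p,o["force"],o["ft_torque"],o["width"]*92)
E
```

```text
[ 0.51327681 -0.31680891  0.12971984] [-1.07476154  0.12739348 -0.61984536] [-0.01607252  0.10888237 -0.00667113] 32.689585228436
```

Emit:
play_rows --pt "0 0 0.008 0 0 0 1" --pt "0 0 0 0 0 0 1"

```text
clock: 21.85
position: [0.5134, -0.3168, 0.1297]
ee_rot: [3.139, 0.065, 0.004]
force: [-1.4, -0.3, -0.2]
width: 0.354
```

```bash
python3 - <<'E'
from h import *
from cell import get_image
p,R,o=cur();print(p,o["force"],o["ft_torque"],o["width"]*92)
s=get_image("scene");t=get_image("top")
def crop(im,x0,y0,x1,y1,k,name):
    o=cv2.resize(im[y0:y1,x0:x1],None,fx=k,fy=k,interpolation=cv2.INTER_CUBIC);o=cv2.convertScaleAbs(o,alpha=1.3)
    cv2.imwrite(name,o)
crop(s,70,220,160,300,7,"pics/p3.png")
E
```

```text
[ 0.51344722 -0.3168334   0.1297017 ] [-1.42839511 -0.30015919 -0.15582301] [ 0.02649181  0.07285034 -0.01068042] 32.57176661824425
```

View pics/p3.png

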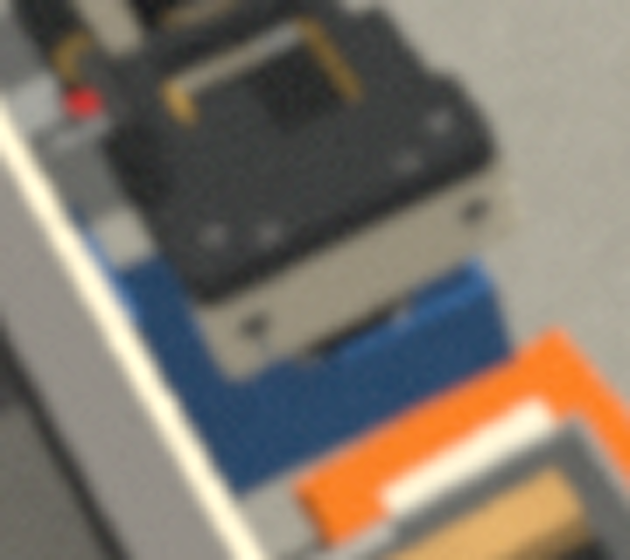

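Emit:
play_rows --pt "0 0 0 0 0 0 1" --pt "0 0 0 0 0 0 0.25" --pt "0 0 0 0 0 0 0.2" --pt "0 0 0 0 0 0 0.1" --pt "0 0 0 0 0 0 0" --force 6

```text
clock: 22.45
position: [0.5141, -0.317, 0.1292]
ee_rot: [3.139, 0.065, 0.006]
force: [0.2, -0.2, -0.1]
width: 0.483
```

Emit:
play_rows --pt "0 0 0 0 0 0 -0.1" --pt "0 0 0 0 0 0 -0.15" --pt "0 0 0 0 0 0 -0.15"

```text
clock: 22.75
position: [0.5142, -0.317, 0.1291]
ee_rot: [3.139, 0.065, 0.006]
force: [0.3, 0.1, -1.0]
width: 0.577
```

```bash
python3 - <<'E'
from h import *
p,R,o=cur();print(p,o["force"],o["ft_torque"],o["width"]*92,R.as_matrix()[:,2])
E
```

```text
[ 0.51419979 -0.31702132  0.1290891 ] [ 0.28351543  0.14801024 -1.00623627] [-0.06169926 -0.08769823 -0.00907183] 53.049616399840204 [ 0.00367642 -0.00143612 -0.99999221]
```

Emit:
play_rows --pt "0 0 -0.05 0 0 0 -0.15" --pt "0 0 -0.1 0 0 0 -0.15" --pt "0 0 -0.15 0 0 0 -0.15" --pt "0 0 -0.2 0 0 0 -0.15" --pt "0 -0.1 -0.2 0 0 0 -0.15"

```text
clock: 23.25
position: [0.5103, -0.3028, 0.2347]
ee_rot: [-3.139, -0.061, 0.006]
force: [0.5, 0.4, 0.2]
width: 0.571
```

Emit:
play_rows --pt "0 -0.25 -0.1 0 0 0 -0.15" --pt "0 -0.25 -0.1 0 0 0 -0.15" --pt "0 -0.25 0 0 0 0 -0.15" --pt "0 -0.25 0 0 0 0 -0.15" --pt "0 0 0 0 0 0 -0.15"

```text
clock: 23.75
position: [0.5072, -0.1468, 0.2749]
ee_rot: [3.139, 0.06, 0.013]
force: [-0.9, -0.4, 0.6]
width: 0.575
```

```bash
python3 - <<'E'
from h import *
from cell import get_image
p,R,o=cur();print(p,o["force"],o["clock"])
s=get_image("scene");t=get_image("top")
def crop(im,x0,y0,x1,y1,k,name):
    o=cv2.resize(im[y0:y1,x0:x1],None,fx=k,fy=k,interpolation=cv2.INTER_CUBIC);o=cv2.convertScaleAbs(o,alpha=1.3)
    for x in range(x0-x0%10+10,x1,10): cv2.putText(o,str(x),(int((x-x0+.5)*k),8),0,.35,(0,255,255),1)
    for y in range(y0-y0%10+10,y1,10): cv2.putText(o,str(y),(0,int((y-y0+.5)*k)),0,.35,(0,255,255),1)
    cv2.imwrite(name,o)
crop(s,50,205,170,305,6,"pics/q1.png");crop(t,375,195,465,295,6,"pics/q2.png")
cv2.imwrite("pics/q_s.png",s);cv2.imwrite("pics/q_t.png",t)
E
```

```text
[ 0.50715728 -0.14679329  0.27488162] [-0.91374355 -0.44288947  0.6095371 ] 23.75
```

View pics/q1.png

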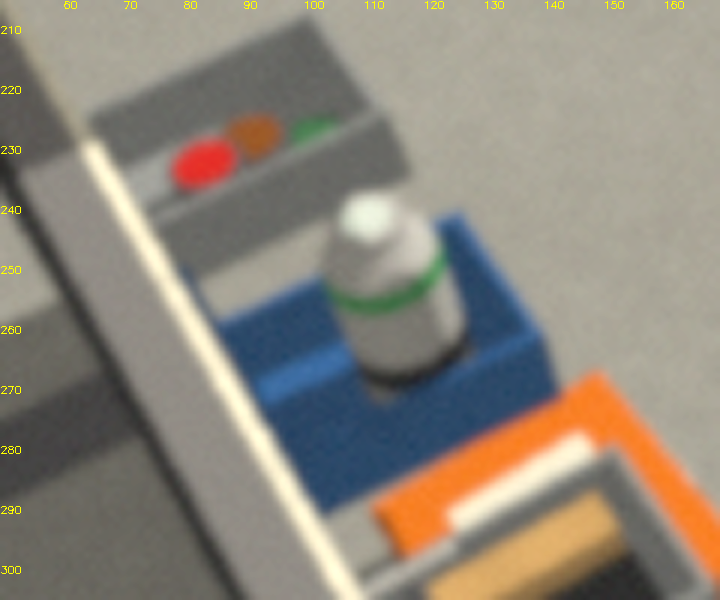

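View pics/q2.png

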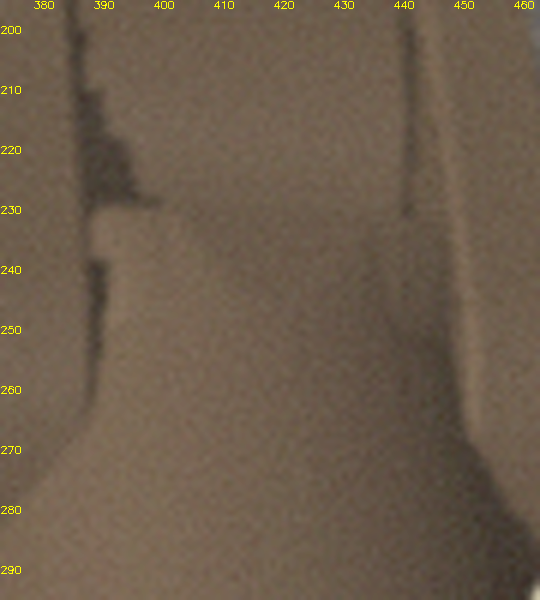

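View pics/q_s.png

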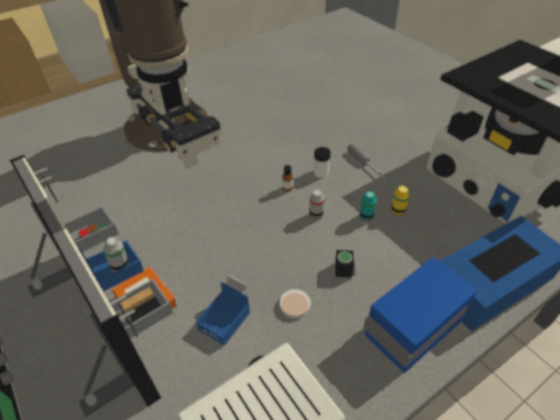

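```bash
python3 - <<'E'
from h import *
for y in(-.317,-.325): print(proj("scene",(.5135,y,.0937)),proj("scene",(.5135,y,.0937+.076)))
# with tilt of tray sag 3deg (top leaning +y)
print(proj("scene",(.5135,-.317+.004,.0937+.076)))
E
```

```text
[120.14628733 267.33859157] [108.27724263 241.3848133 ]
[116.10299962 269.32603804] [103.91059234 243.40697658]
[110.44784347 240.37962419]
```

Emit:
play_rows --pt "0 -0.3 0 0 0 0 -0.15" --pt "0 -0.3 0 0 0 0 -0.15" --pt "0 -0.3 0 0 0 0 -0.15" --pt "0 -0.3 0 0 0 0 -0.15" --pt "0 0 0 0 0 0 -0.15"

```text
clock: 24.35
position: [0.5034, 0.0234, 0.2732]
ee_rot: [3.135, 0.026, 0.012]
force: [1.3, -0.1, -0.4]
width: 0.575
```

```bash
python3 - <<'E'
from h import *
from cell import get_image
p,R,o=cur();print(p,o["force"],o["dq"].round(3))
t=get_image("top")
def crop(im,x0,y0,x1,y1,k,name):
    o=cv2.resize(im[y0:y1,x0:x1],None,fx=k,fy=k,interpolation=cv2.INTER_CUBIC);o=cv2.convertScaleAbs(o,alpha=1.3)
    for x in range(x0-x0%10+10,x1,10): cv2.putText(o,str(x),(int((x-x0+.5)*k),8),0,.35,(0,255,255),1)
    for y in range(y0-y0%10+10,y1,10): cv2.putText(o,str(y),(0,int((y-y0+.5)*k)),0,.35,(0,255,255),1)
    cv2.imwrite(name,o)
crop(t,375,195,465,295,6,"pics/r2.png");cv2.imwrite("pics/r_t.png",t)
print("pred axis foot/top",proj("top",(.5135,-.317,.0937)),proj("top",(.5135,-.315,.17)))
E
```

```text
[0.50335787 0.02339591 0.27318507] [ 1.29273474 -0.11937596 -0.41783851] [ 0.055  0.005  0.095 -0.009  0.033  0.012  0.059]
pred axis foot/top [406.51520752 242.54886708] [416.12192531 240.12893052]
```

View pics/r2.png

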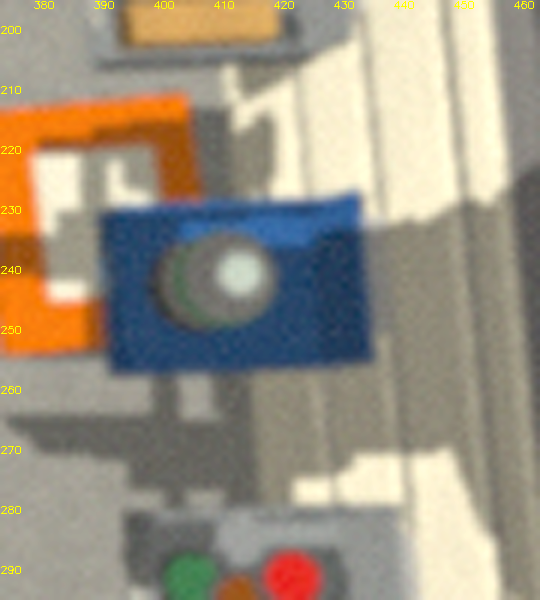

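View pics/r_t.png

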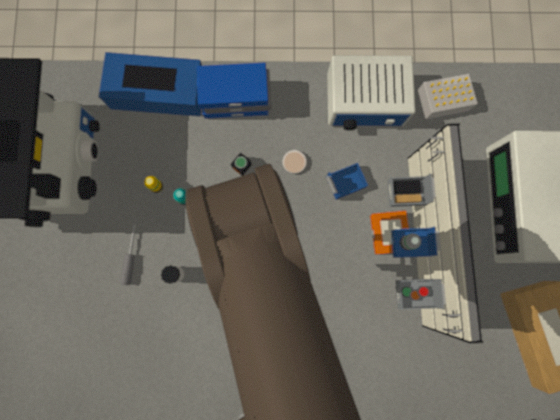

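Emit:
play_rows --pt "0 0 0 0 0 0 -0.15" --pt "0 0 0 0 0 0 -0.15" --pt "0 0 0 0 0 0 -0.15"

```text
clock: 24.7
position: [0.5045, 0.0142, 0.2724]
ee_rot: [3.131, 0.01, 0.01]
force: [0.3, -0.2, 0.5]
width: 0.574
```

```bash
python3 - <<'E'
from cell import *
o=observe();print(o["clock"],o["dq"].round(4),o["force"]);print(sign_off())
E
```

```text
24.7 [ 0.0187  0.0053  0.01   -0.0038  0.0006  0.0015  0.0067] [ 0.30677711 -0.21702753  0.47978636]
the job is handed in; nothing more can be done
None
```

The blue tray (the one nearest the base) hangs on the middle groove about midway between the grey trays. The green-banded objective stands upright inside it. I signed off at 24.7 s; no verdict was reported.

**What I did**
- I gripped the tray by its sides and fed the hook in at about 46° front-up. I raised it behind the slat, swung it down until it rested on the groove at about -2.5° by the arm's readings, and released it.
- I then carried the objective over, lowered it until it touched the tray floor, and released it. The foot met the floor within about 0.1 mm of the height I had computed.

**Last checks**
- In the last scene and top pictures the tray hangs square and flat. The objective stands upright, roughly 5–12 mm forward of the tray's middle by my estimate.
- The bystanders that could be seen sit where they started. In the last top picture the arm hides the red-banded objective and the oil bottle, but both stand in the scene picture taken just before.
- At sign-off the arm was clear of everything. Its force reading was near zero, and its joints were still drifting slightly, below 0.02 rad/s.

**Disagreements along the way**
- My first estimate of the panel's front face was about 4 mm too far back, because I took the inner edge of the cream-coloured slat for the front. I found it from a light contact of about 5 N during the swing and from where the grooves lay in the pictures, and corrected it.
- The two cameras disagreed by several millimetres on the objective's position.
- The gripper read about 32.6 mm on the 34 mm barrel, and I did not find out why. The grip still held.

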